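# Push the dust cabinet's sash up to the height mark

### The job

Open the small sanding cabinet: with the fingertips under the lip of its sliding window, push the window up until the lip is level with the brass clip on the left rail, then leave it there and take the hand clear. Do not pinch the lip, do not touch the clear pane or shift the clip, and leave the vase, jar, mug and sanding block where they stand.

Things in the scene. Friction and masses are not known exactly. Their poses are not given: they have to be found in the camera images.
- lip_line (a point): Centre of the lip: half way along its width, 24 mm in from its free edge, at mid-thickness (5 mm above the underside). Axes: z up the slope along which the window slides (leans back 40 degrees from vertical, away from the robot); x square to the window, into the cabinet (tipped 40 degrees down); y level, left. Free edge at x = -24 mm, pane at x = +19 to +24 mm; the underside faces -z.
- mark_line (a point): Height mark: brass clip on the left (+y) rail, a flat tongue 4 mm thick, 30 mm wide, sticking out 36 mm from a 20 mm high foot, just past the lip's left end. Point: middle of the tongue's thickness, 187 mm to the left of lip_line and as far out from the window; same axes. Level with the mark means lip_line at z = 0 in this frame; it starts 25 to 115 mm below.
- cabinet: Dust cabinet for sanding pottery, fixed: 340 mm deep, 440 wide, 335 high, white base, clear walls and roof. Origin: centre of its underside; x away from the robot, y left, z up. Sill at x = -170, z = 90 mm, above an upright white front wall. From it two aluminium rails (y = +-187 mm, 32 mm wide, 11 mm proud) lean back 40 degrees up to the roof. Counterweight channel on the right to y = -260 mm.
- sash: The sliding window: clear pane 312 x 145 mm, aluminium edges, and at its bottom the lip, an aluminium strip 300 mm wide, 10 mm thick, sticking out 43 mm square from the pane, free beneath. Origin: middle of the bottom edge, 26 mm inward of lip_line; same axes. Starts 5 to 30 mm open, goes to 145 mm along the slope. Balanced by a counterweight; 5 to 8 N moves it; stays where left, hardly coasts.
- vase: Unfired brown clay vase, 125 mm high, 100 mm across, standing on a round plaster turntable (170 mm across, top 58 mm above the table) inside the cabinet behind the window. Origin at the centre of its foot.
- jar: Closed glaze jar, 60 mm across, 75 mm high, on the table in front of one end of the lip. Origin at the centre of its foot.
- mug: White mug, 72 mm across, 80 mm high, on the table in front of the other end of the lip. Origin at the centre of its foot.
- block: Wooden sanding block 45 x 85 x 28 mm (y is its long side), lying on the table in front of the cabinet. Origin at the centre of its underside.

How it is judged:
On the way:
1. the fingers (or the finger mounts) press on the underside of the lip while the window is still below the mark (contact force between any of the fingers, the arm and lip_under above 1 N and z of lip_line in the frame of mark_line below -0.012 m), for 0.2 s.
At the end, for the whole second after the job is handed in: The lip's mid-thickness is within 8 mm of the middle of the clip's tongue, measured along the slope; the window is at rest (below 5 mm/s), the clip within 5 mm and the vase, jar, mug and block within 15 mm of where they started (z of lip_line in the frame of mark_line between -0.008 and 0.008 m and linear speed of sash below 0.005 m/s and distance of mark_line from where it was at the start of the episode below 0.005 m and distance of each of vase, jar, mug, block from where it was at the start of the episode below 0.015 m); the robot touches nothing.
It fails at once if the lip is pinched (fingers on its top and its underside together) (contact force between the fingers and lip_under above 1 N and contact force between the fingers and lip_top above 1 N).
It fails at once if the clear pane is touched (over 2 N) (contact force between any of the fingers, the arm and pane above 2 N).
It fails at once if the clip is shifted by over 5 mm (distance of mark_line from where it was at the start of the episode above 0.005 m).
It fails at once if the vase, jar, mug or block is moved or lifted by over 15 mm (distance of any of vase, jar, mug, block from where it was at the start of the episode above 0.015 m).
It also fails if it takes over 42 s, if anything falls off the work surface, if the arm or the gripper's body presses on something with over 40 N, if the wrist force passes 120 N, or if a joint passes its speed limit or range.

### The arm

A 7-joint arm with a two-finger parallel gripper is mounted at the origin on the work surface. World frame = base frame: x ahead of the robot, y to its left, z up, the work surface at z = 0. Lengths are in m, angles in rad, forces in N, time in s.
With the tool pointing down it reaches from about 0.4 to 0.875 m from the base axis. Payload 19.3 kg.
Tool frame: the origin (TCP) lies on the centre line of the jaws, within the pads' length; the fingertips stand 25 mm ahead of it and the grasp point (between the pads) lies 6 mm ahead of it (tips_ahead is the distance from the TCP to the fingertips, in m); z points along the fingers, y is the direction in which the jaws open and shut (so a half turn about z gives the same grasp; the last joint's range is limited). The gripper opens to 85 mm and grips with 20 to 120 N. Pads are 22 mm wide; open, the fingers measure 114 mm over their backs; the gripper's body (76 mm by 85 mm) begins 54 mm behind the grasp point. The pads swing forward as they close: fully open they stand 13 mm farther back than shut.
Start: joints at [-1.224, 0.521, -0.036, 1.599, 0.021, 1.021, -0.113], TCP at [0.253, 0.571, 0.232] pointing down, gripper open.
Joint ranges: [-2.91, 2.91], [-0.3, 2.13], [-1.5, 1.42], [0.17, 2.43], [-1.26, 4.41], [0.16, 1.93], [-2.52, 2.52]. Speed limits (rad/s): [1.89, 1.89, 2.39, 2.39, 3.01, 3.01, 3.01].

### API

Orientations are given as [roll, pitch, yaw] about the fixed x, y, z axes, in that order (R = Rz(yaw) Ry(pitch) Rx(roll)).
In Python, from workcell import observe, grab_frame, job_done, outline_of, tips_ahead gives the robot as it stands. The module is installed in compiled form; this text tells all that it offers.
- The arm moves only by the tool move_arm, never from a script. Its argument "motion" is a list of rows, each a list of 2 entries, a list of its own where there are three numbers: the shift along the world's x, y, z in mm, then the turn, a rotation vector about the world's x, y, z in rad. A call has 1 to 12 rows; each row is the pose to reach, as a shift and turn from the pose commanded when the call began; what a row does not reach only later rows make up. A row lasts 1/8 s, in which the tool goes at most 62.5 mm and 10.7 degrees, less where a joint would pass 70% of its speed; a pose out of reach is approached as far as the arm can. A call with a gripper value outside its range is refused whole. "jaw" is the finger opening in mm, from 0 to 85.4, set as the call begins (left out, the last holds). The fingers move at their own pace and stop on an object; "grip_force" is the grip in N (left out, the last holds). Time passes only in rows, so rows that repeat a pose let the fingers close. It gives the time, the measured TCP pose, the force and the opening at its end, in the units of the state.
- observe(): the state, without advancing time (a new reading comes with each control period).
- grab_frame(name): name is "side" or "top" or "wrist"; returns a dict with "frame" (420x560x3 uint8, red, green, blue), "fx", "fy", "cx", "cy" (pixels), "T" (4x4, takes a point from camera to world coordinates); the wrist camera has in their place "mount" (4x4, takes a point from camera to tool coordinates, whose origin is the TCP and whose axes are the flange's). Camera axes: x right, y down, z forward; pixel columns grow to the right and rows downward; lengths in m; the calibration is good to about 2 mm. The wrist camera is an equidistant fisheye: a pixel r from the principal point sees the ray r / f radians off the axis. A picture is of the moment at which its call begins: read the wrist's pose just before it. There is no depth.
- job_done(): hands the job in, once; it reports no verdict.
Trained networks look in the newest picture that a camera, given by its name, has taken for a name from the list of things; names that differ only in an ending like _2 or _b are one class to them, and where a whole thing is asked for, a point or a joint stands for the part that bears it (a point fixed in the world has none). Each returns a list of dicts, best first, with "score" (0 to 1); they miss things now and then, are a little off and sometimes report something else, mostly with a low value. They report only what shows in the picture. A call takes as long as a camera call.
- outline_of(label, camera): "pixels" (420x560 bool, what is visible of it) and "pixel" ([column, row] in pixels, amid what is visible of it).
The state is a dict: "clock": time; "qpos": joint angles; "qd": joint speeds; "joint_efforts": joint torques, N m; "position": TCP position; "tool_rot": TCP orientation; "force": force on the tool from outside, world axes, zero at the start; "moment": the same for the moment, N m; "grip_width": finger opening in m.
Only numpy, scipy, OpenCV 4.12 (cv2) and the standard library are available. Lean on these libraries where they do the work, as an engineer would, in place of code of your own. Each camera call takes 0.05 s, during which the arm holds its last target.

## Working session

There is one attempt and no reset: what is moved stays moved. The work goes in short steps, Python scripts to look and compute and a tool call to move; the robot and the scene stay as the last step left them, time stands still between calls to the robot, and variables do not carry over. Pictures are saved under pics/ and viewed, and the job is handed in when it is done.

Besides the shell and the picture viewer there is one more tool, called after "Emit:" as a command line: name --argument value ..., lists and objects as JSON in quotes. move_arm: Moves the arm, as the interface text tells. Its arguments: {"type":"object","properties":{"motion":{"type":"array"},"jaw":{"type":"number"},"grip_force":{"type":"number"}},"required":["motion"]}

```bash
mkdir -p pics; ls; cat > h.py <<'E'
import numpy as np, cv2
from workcell import *
def snap(cam,name):
    g=grab_frame(cam); cv2.imwrite(f'pics/{name}.png',g['frame'][:,:,::-1]); return g
E
python3 - <<'E'
from h import *
np.set_printoptions(precision=4,suppress=True)
s=observe(); print(s)
for c in ['side','top']:
    g=snap(c,c+'0'); print(c,g['fx'],g['fy'],g['cx'],g['cy']); print(g['T'])
    for l in ['lip_line','mark_line','cabinet','sash','vase','jar','mug','block']:
        try:
            for o in outline_of(l,c)[:2]:
                ys,xs=np.nonzero(o['pixels']); print(c,l,round(o['score'],2),o['pixel'],xs.min(),xs.max(),ys.min(),ys.max())
        except Exception as e: print(l,e)
E
```

```text
pics
{'clock': 0.0, 'qpos': array([-1.2242,  0.522 , -0.0363,  1.6   ,  0.0212,  1.0211, -0.1128]), 'qd': array([ 0.0012,  0.0017, -0.0018, -0.0007,  0.0002,  0.0008, -0.0004]), 'joint_efforts': array([ -0.0003, -92.7095,   1.9798, -36.9933,   0.0178,   0.008 ,
        -0.0001]), 'position': array([0.2529, 0.5712, 0.2311]), 'tool_rot': array([-3.1404,  0.0001,  2.7248]), 'force': array([0.897 , 0.0083, 0.3368]), 'moment': array([-0.0408, -0.0019,  0.048 ]), 'grip_width': 0.08498972190050996}
side 423.33324789575136 423.33324789575136 291.23038794053645 211.6682073812076
[[-0.0117  0.9448 -0.3274  0.8524]
 [ 0.9999  0.0091 -0.0094 -0.0043]
 [-0.0059 -0.3275 -0.9448  0.9756]
 [ 0.      0.      0.      1.    ]]
side lip_line 0.72 [293.9, 194.8] 204 382 167 222
side mark_line 0.59 [386.1, 191.6] 380 396 182 201
side cabinet 0.73 [290.3, 267.0] 128 445 168 353
side sash 0.56 [294.3, 195.1] 204 383 168 221
side jar 0.84 [208.6, 178.5] 193 221 162 190
side mug 0.79 [368.2, 160.4] 346 390 141 179
side block 0.77 [281.9, 163.6] 262 298 151 170
top 406.0840947297371 406.0840947297371 280.29334073344216 205.77103522529208
[[ 0.0289 -0.9798  0.198   0.4006]
 [-0.9995 -0.0315 -0.0097  0.0059]
 [ 0.0158 -0.1977 -0.9801  0.821 ]
 [ 0.      0.      0.      1.    ]]
top lip_line 0.73 [282.8, 200.8] 178 394 153 255
top mark_line 0.64 [166.9, 191.6] 154 180 183 203
top cabinet 0.63 [298.0, 115.8] 126 484 0 254
top sash 0.71 [287.9, 200.7] 177 396 152 254
top jar 0.8 [391.1, 268.5] 373 411 255 286
top mug 0.9 [191.3, 285.6] 157 216 269 309
top block 0.63 [299.2, 289.5] 277 323 269 309
```

View pics/side0.png

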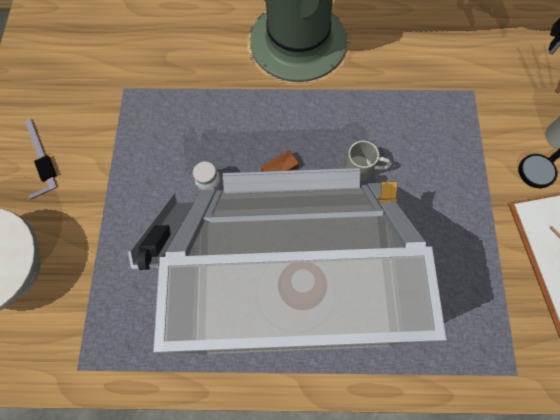

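View pics/top0.png

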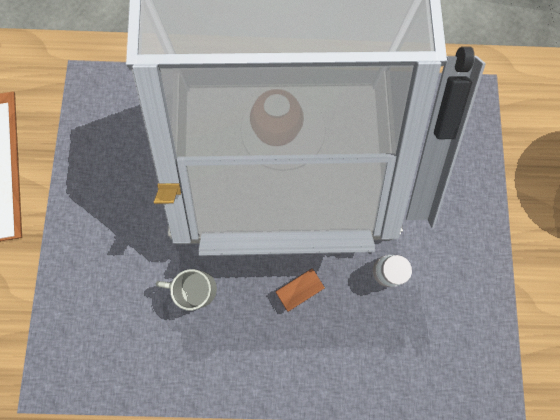

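```bash
python3 - <<'E'
import cv2
a=cv2.imread('pics/top0.png'); b=cv2.imread('pics/side0.png')
def c(im,x0,y0,x1,y1,k,n):
    r=cv2.resize(im[y0:y1,x0:x1],None,fx=k,fy=k,interpolation=cv2.INTER_CUBIC)
    for x in range((x0+19)//20*20,x1,20): cv2.putText(r,str(x),((x-x0)*k,8),0,.3,(0,0,255));cv2.line(r,((x-x0)*k,10),((x-x0)*k,14),(0,0,255))
    for y in range((y0+19)//20*20,y1,20): cv2.putText(r,str(y),(0,(y-y0)*k),0,.3,(0,0,255))
    cv2.imwrite('pics/'+n,r)
c(a,140,145,300,265,5,'tl.png'); c(a,280,145,440,265,5,'tr.png')
c(b,150,140,310,260,5,'sl.png'); c(b,280,140,440,260,5,'sr.png')
E
```

```text
(no output)
```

View pics/tl.png

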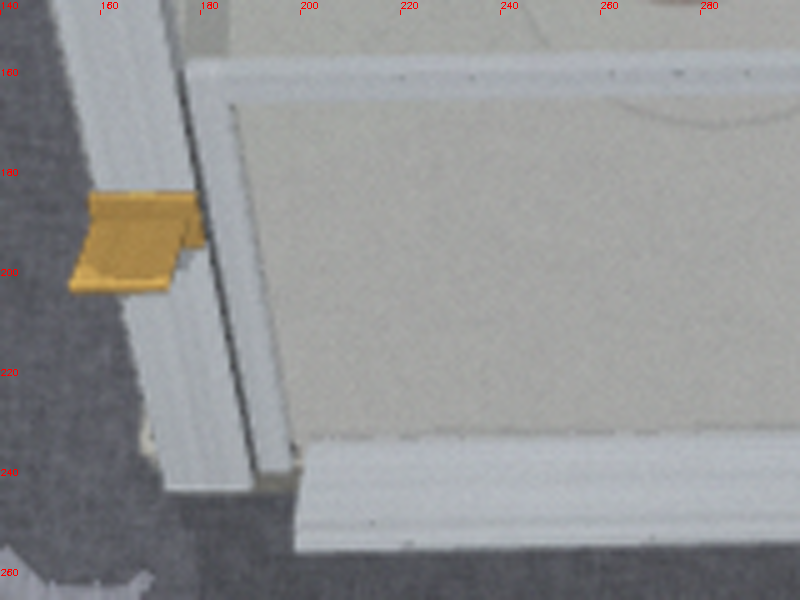

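View pics/tr.png

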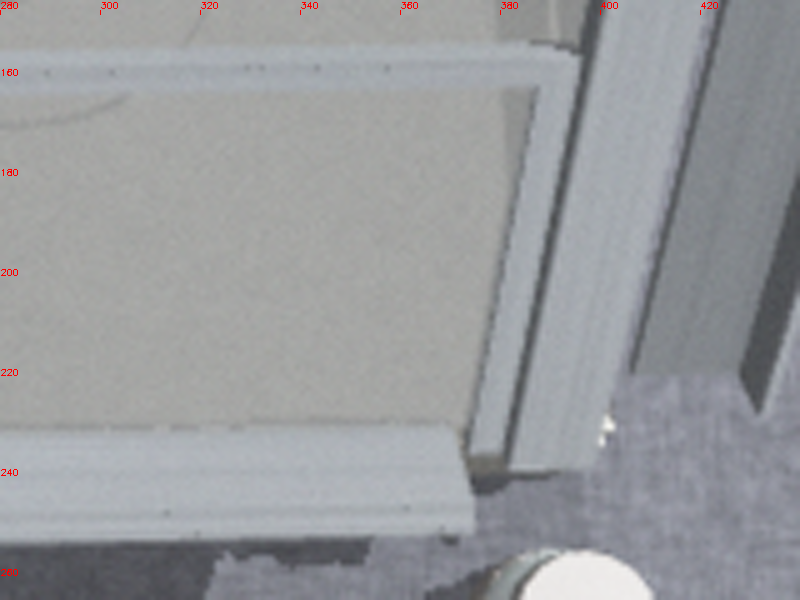

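View pics/sl.png

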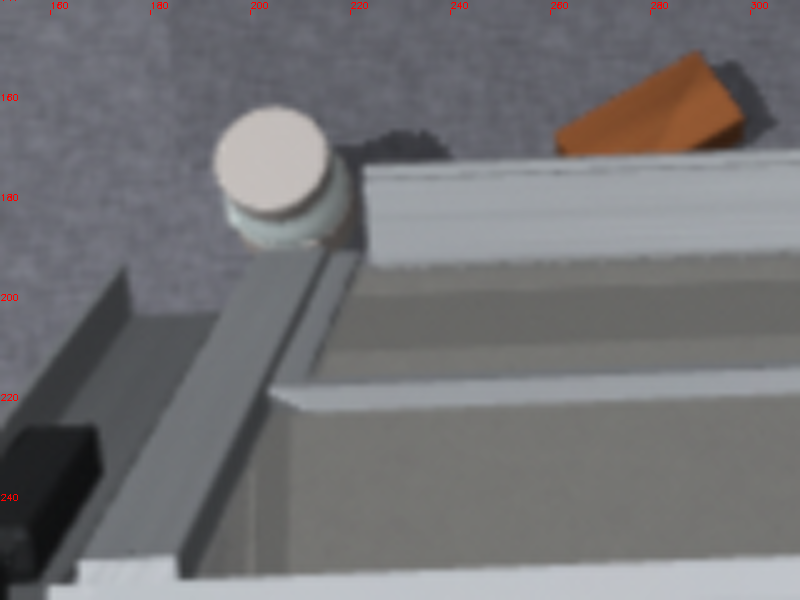

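View pics/sr.png

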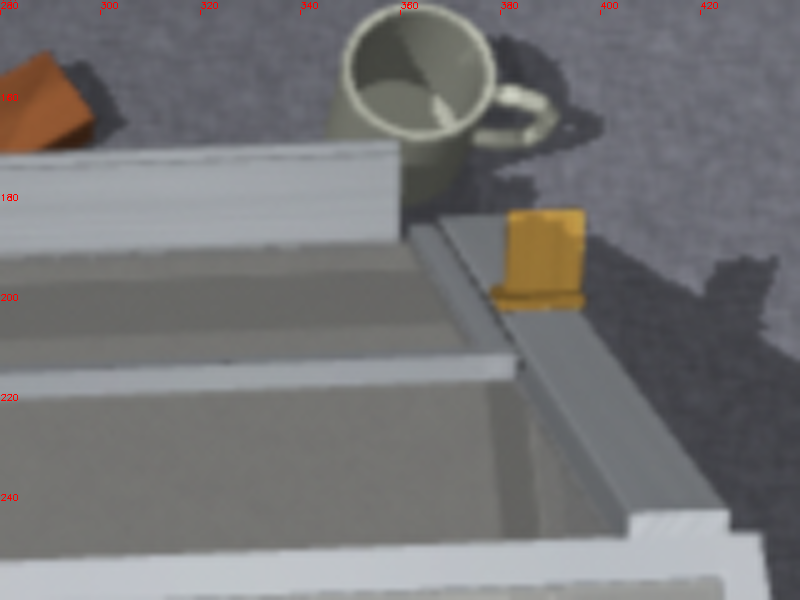

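```bash
cat > fit.py <<'E'
from h import *
from scipy.optimize import least_squares
np.set_printoptions(precision=4,suppress=True)
import pickle
c,s=np.cos(np.radians(40)),np.sin(np.radians(40))
N=np.array([c,0,-s]);U=np.array([s,0,c]);Y=np.array([0,1.,0])
def frame(p): # cab x,y,yaw
    cy,sy=np.cos(p[2]),np.sin(p[2]); return np.array([[cy,-sy,0],[sy,cy,0],[0,0,1]]),np.array([p[0],p[1],0])
def pt(p,kind,q):
    R,t=frame(p); q=np.array(q,float)/1000
    # slope point: sill + (n offset)*N + slope*U
    base=np.array([-.170,0,.09])
    if kind=='lip': l=base+(p[3]+q[0])*N+q[1]*Y+(p[4]+q[2])*U
    elif kind=='clip': l=base+(p[3]+q[0])*N+(q[1]+187)/1000*Y*0+(q[1]+.187)*Y+(p[5]+q[2])*U
    elif kind=='rail': l=base+(p[3]+q[0])*N+q[1]*Y+(q[2])*U
    return R@l+t
def proj(g,P):
    T=g['T'];q=T[:3,:3].T@(P-T[:3,3]); return np.array([g['fx']*q[0]/q[2]+g['cx'],g['fy']*q[1]/q[2]+g['cy']])
E
cat > f1.py <<'E'
from fit import *
G={k:grab_frame(k) for k in ['top','side']}
pickle.dump(G,open('G0.pkl','wb'))
obs=[('top','lip',(19,150,5),(201,232.4)),('top','lip',(19,-150,5),(369.5,229.6)),('top','lip',(-24,150,-5),(199,255.2)),('top','lip',(-24,-150,-5),(374.6,252)),
('side','lip',(19,-150,5),(224.4,193)),('side','lip',(19,150,5),(360,187.6)),('side','lip',(-24,-150,-5),(223,173)),('side','lip',(-24,150,-5),(359.6,168.2)),
('top','clip',(-22,15,-2),(154,203.4)),('top','clip',(-22,-15,-2),(173.6,203.2)),('side','clip',(-22,-15,-2),(381.6,182)),('side','clip',(-22,15,-2),(396.6,182))]
def res(p):
    r=[]
    for cam,k,q,uv in obs:
        if k=='clip': q=(p[6]*1000,q[1],q[2])
        r+=list(proj(G[cam],pt(p,k,q))-uv)
    r.append((p[3]+.026)/.004); r.append((p[6]+.022)/.004)
    return np.array(r)
f=least_squares(res,[.75,0,0,-.026,.02,.08,-.022],loss='soft_l1')
print(f.x); print(res(f.x)[:-2].reshape(-1,2))
p=f.x; np.save('p.npy',p)
print('lip',pt(p,'lip',(0,0,0)),'mark',pt(p,'clip',(0,0,0)),'delta',p[5]-p[4])
for q in [(-24,150,-5),(-24,-150,-5),(19,0,-5)]: print(q,pt(p,'lip',q))
# objects
def ray(cam,uv,z):
    g=G[cam];T=g['T'];d=T[:3,:3]@np.array([(uv[0]-g['cx'])/g['fx'],(uv[1]-g['cy'])/g['fy'],1]);return T[:3,3]+d*(z-T[2,3])/d[2]
for n,z,a,b in [('jar',.075,(397,269),(204,172)),('mug',.08,(192,290),(364,154)),('block',.028,(300,290),(280,160))]:
    print(n,ray('top',a,z),ray('side',b,z))
E
python3 f1.py
```

```text
[ 0.6671 -0.0026  0.0519 -0.026   0.0065  0.1167 -0.0242]
[[-0.3309  0.7652]
 [-0.4806  0.0873]
 [-0.7596 -0.654 ]
 [-1.4001 -1.2516]
 [ 0.2996 -0.2409]
 [-0.2801 -0.1814]
 [ 0.501  -0.2001]
 [-0.2116 -0.7264]
 [ 0.5616 -0.328 ]
 [ 0.6742 -0.5053]
 [-1.0767 -0.1305]
 [-0.803  -0.7333]]
lip [ 0.4816 -0.0122  0.1117] mark [0.5427 0.1782 0.1961] delta 0.11023055327142223
(-24, 150, -5) [0.4522 0.1364 0.1233]
(-24, -150, -5) [ 0.4678 -0.1631  0.1233]
(19, 0, -5) [ 0.4929 -0.0116  0.0956]
jar [ 0.4405 -0.2179  0.075 ] [ 0.4444 -0.2178  0.075 ]
mug [0.3923 0.1513 0.08  ] [0.3971 0.1558 0.08  ]
block [ 0.3977 -0.0444  0.028 ] [ 0.389  -0.0432  0.028 ]
```

Emit:
move_arm --motion '[[[20,-35,20],[0,0,0]],[[40,-70,40],[0,0,0]],[[60,-110,70],[0,-0.05,0]],[[80,-150,100],[0,-0.1,0]],[[100,-190,120],[0,-0.2,0]],[[120,-230,140],[0,-0.3,0]],[[130,-260,150],[0,-0.4,0]],[[130,-280,160],[0,-0.5,0]],[[130,-280,160],[0,-0.5,0]]]' --jaw 0 --grip_force 40

```text
clock: 2.12
position: [0.3824, 0.2907, 0.3924]
tool_rot: [2.922, 0.455, 2.674]
force: [-0.1, 0.4, 1.0]
grip_width: 0.0002
```

```bash
cat > log.py <<'E'
from h import *
import os,pickle
np.set_printoptions(precision=4,suppress=True)
D=pickle.load(open('log.pkl','rb')) if os.path.exists('log.pkl') else []
s=observe(); D.append((s['qpos'],s['position'],s['tool_rot'])); pickle.dump(D,open('log.pkl','wb'))
print(s['clock'],'q',s['qpos'],'p',s['position'],s['tool_rot'],'F',s['force'],s['grip_width'])
E
python3 log.py; python3 -c "
from workcell import *
print(tips_ahead() if callable(tips_ahead) else tips_ahead); g=grab_frame('wrist'); print(g['mount'],g.get('f'),g.keys())"
```

```text
2.125 q [-1.1195 -0.0444  0.0445  2.0314  0.5392  0.971  -0.1887] p [0.3824 0.2907 0.3924] [2.922  0.4545 2.6742] F [-0.0934  0.4303  1.0251] 0.00020867574877122335
0.025
[[ 5.19554722e-05 -9.46847338e-01 -3.21683254e-01  8.31325605e-02]
 [ 9.99999323e-01  4.23123803e-04 -1.08391781e-03 -2.38298119e-04]
 [ 1.16241654e-03 -3.21682980e-01  9.46846719e-01 -1.41222878e-01]
 [ 0.00000000e+00  0.00000000e+00  0.00000000e+00  1.00000000e+00]] None dict_keys(['frame', 'fx', 'fy', 'cx', 'cy', 'mount'])
```

```bash
cat > kin.py <<'E'
import numpy as np, pickle, itertools
from scipy.spatial.transform import Rotation as Ro
from scipy.optimize import least_squares
def fk(q,prm,sg):
    # prm: o,f, offsets between (x,z) for each link
    o,f,h,a1,L1,a2,L2,a3,L3=prm
    s=np.array(sg)*q
    R=Ro.from_euler('z',o+s[0]);p=np.array([0,0,h])
    # lateral offsets a1 (along y after j2), a2, a3
    R=R*Ro.from_euler('y',s[1]); p=p+R.apply([0,a1,0])
    R=R*Ro.from_euler('z',s[2]); p=p+R.apply([a2,0,L1])
    R=R*Ro.from_euler('y',s[3]); p=p+R.apply([-a2*1,0,0])
    R=R*Ro.from_euler('z',s[4]); p=p+R.apply([0,0,L2])
    R=R*Ro.from_euler('y',s[5]); p=p+R.apply([a3,0,0])
    R=R*Ro.from_euler('z',s[6]+f); p=p+R.apply([0,0,L3])
    return p,R
E
cat > kfit.py <<'E'
from kin import *
D=pickle.load(open('log.pkl','rb'))
D=[(np.array([-1.2242,.522,-.0363,1.6,.0212,1.0211,-.1128]),np.array([.2529,.5712,.2311]),np.array([-3.1404,.0001,2.7248]))]+D
best=[]
for sg in itertools.product([1,-1],repeat=7):
    if sg[0]<0 and 0: continue
    def res(v):
        r=[]
        for q,p,e in D:
            P,R=fk(q,np.r_[v[:2],np.zeros(7)],sg); r+=list((Ro.from_euler('xyz',e).inv()*R).as_rotvec())
        return np.array(r)
    for o in (-2,0,2):
        for f_ in (-2,0,2):
            r=least_squares(res,[o,f_]); best.append((r.cost,sg,r.x))
best.sort(key=lambda t:t[0])
for b in best[:6]: print(b)
E
python3 kfit.py
```

```text
(np.float64(3.1069397427189846e-09), (-1, 1, -1, 1, -1, 1, -1), array([9.67015472e-06, 1.57078666e+00]))
(np.float64(3.1069397427233347e-09), (-1, 1, -1, 1, -1, 1, -1), array([9.66996740e-06, 1.57078666e+00]))
(np.float64(3.1069397427278027e-09), (-1, 1, -1, 1, -1, 1, -1), array([6.28319498, 1.57078666]))
(np.float64(3.1069397427297673e-09), (-1, -1, -1, -1, -1, -1, -1), array([ 3.14160232, -1.570806  ]))
(np.float64(3.10693974273638e-09), (-1, -1, -1, -1, -1, -1, -1), array([-3.14158298, -1.570806  ]))
(np.float64(3.106939742736852e-09), (-1, -1, -1, -1, -1, -1, -1), array([3.14160232, 4.71237931]))
```

```bash
cat > kfit2.py <<'E'
from kin import *
D=pickle.load(open('log.pkl','rb'))
D=[(np.array([-1.2242,.522,-.0363,1.6,.0212,1.0211,-.1128]),np.array([.2529,.5712,.2311]),np.array([-3.1404,.0001,2.7248]))]+D
sg=(-1,1,-1,1,-1,1,-1)
for mask in [(1,0,1,0,1,0,1),(1,1,1,0,1,0,1),(1,0,1,1,1,0,1),(1,0,1,0,1,1,1),(1,1,1,1,1,0,1),(1,0,1,1,1,1,1),(1,1,1,1,1,1,1)]:
    m=np.array(mask,bool)
    def full(v):
        x=np.zeros(7);x[m]=v;return np.r_[0,np.pi/2,x]
    def res(v): return np.concatenate([fk(q,full(v),sg)[0]-p for q,p,e in D])
    x0=np.array([.33,0,.45,0,.45,0,.25])[m]
    r=least_squares(res,x0); print(mask,np.abs(r.fun).max(),full(r.x)[2:].round(4))
E
python3 kfit2.py
```

```text
(1, 0, 1, 0, 1, 0, 1) 0.05537085766622621 [0.3839 0.     0.581  0.     0.3892 0.     0.4621]
(1, 1, 1, 0, 1, 0, 1) 0.00012334134850888745 [ 0.3147 -0.059   0.535   0.      0.4191  0.      0.3279]
(1, 0, 1, 1, 1, 0, 1) 0.0553701587849178 [ 0.4272  0.      0.5934 -0.0367  0.444   0.      0.4679]
(1, 0, 1, 0, 1, 1, 1) 0.0549592562001395 [0.3908 0.     0.5706 0.     0.7513 0.3015 0.2628]
(1, 1, 1, 1, 1, 0, 1) 6.70952626791177e-10 [ 0.3139 -0.059   0.5348  0.0007  0.418   0.      0.3278]
(1, 0, 1, 1, 1, 1, 1) 4.573563749943332e-13 [ -5.7208   0.      -2.8354   5.9671  40.3037  40.6362 -27.3484]
(1, 1, 1, 1, 1, 1, 1) 2.7157976340008716e-08 [ 0.3085 -0.059   0.5318  0.006   0.4533  0.0359  0.3033]
```

```bash
cat > ik.py <<'E'
from kin import *
from fit import pt,frame,N,U,Y
PRM=np.r_[0,np.pi/2,[.3147,-.059,.535,0,.4191,0,.3279]]; SG=(-1,1,-1,1,-1,1,-1)
lo=np.array([-2.91,-.3,-1.5,.17,-1.26,.16,-2.52]);hi=np.array([2.91,2.13,1.42,2.43,4.41,1.93,2.52])
def solve(p,R,q0,marg=.06,reg=0.0):
    def res(q):
        P,Q=fk(q,PRM,SG); return np.r_[(P-p)*10,(R.inv()*Q).as_rotvec(),reg*(q-q0)]
    r=least_squares(res,np.clip(q0,lo+marg+1e-6,hi-marg-1e-6),bounds=(lo+marg,hi-marg)); 
    return r.x,np.linalg.norm(r.fun[:6])
def pts(q):
    s=np.array(SG)*q
    R=Ro.from_euler('z',s[0])*Ro.from_euler('y',s[1]); sh=np.array([0,0,.3147])+R.apply([0,-.059,0])
    R=R*Ro.from_euler('z',s[2]); el=sh+R.apply([0,0,.535]); R=R*Ro.from_euler('y',s[3])*Ro.from_euler('z',s[4]); wr=el+R.apply([0,0,.4191])
    return sh,el,wr
def target(p,a,t,roll,y,depth,below,s):
    """tool z: tilt t deg below horizontal in cab xz plane, yawed a deg; s=slope move m"""
    Rc,_=frame(p); Nn=Rc@np.array([np.cos(np.radians(t)),0,-np.sin(np.radians(t))])
    Un=Rc@U; Yn=Rc@Y
    d=np.cos(np.radians(a))*Nn+np.sin(np.radians(a))*Yn
    yy=np.cross(np.cross(Nn,Yn),d); yy/=np.linalg.norm(yy)  # in plane perpendicular
    xx=np.cross(yy,d); R=np.stack([xx,yy,d],1)@Ro.from_euler('z',roll,degrees=True).as_matrix()
    tip=pt(p,'lip',(-24+depth,y,-5-below))+s*Un
    return tip-.025*d, Ro.from_matrix(R)
E
cat > s1.py <<'E'
from ik import *
p=np.load('p.npy'); np.set_printoptions(precision=2,suppress=True)
rng=np.random.default_rng(0); S=[rng.uniform(lo,hi) for _ in range(25)]
for t in (20,30,40,50):
  for a in (-60,-40,-20,0,20,40,60):
    for roll in (0,180,90,-90):
      P,R=target(p,a,t,roll,0,28,14,-.01)
      best=min((solve(P,R,q)[::-1] for q in S),key=lambda z:z[0])
      if best[0]<.01:
          q=best[1]; sh,el,wr=pts(q); print(t,a,roll,round(best[0],4),q,'el',el,'wr',wr)
E
time python3 s1.py
```

```text
20 -60 0 0.0 [-0.62  1.14 -0.37  2.19  1.32  1.69 -1.51] el [0.43 0.23 0.54] wr [0.28 0.28 0.15]
20 -60 180 0.0 [-0.74  1.11 -0.23  2.21  1.28  1.55  1.66] el [0.39 0.28 0.55] wr [0.28 0.28 0.15]
20 -60 90 0.0 [-1.59  1.43  0.84  2.31  0.68  0.49 -2.46] el [0.05 0.53 0.39] wr [0.28 0.28 0.15]
20 -60 -90 0.0 [-0.8   1.1  -0.16  2.22  1.26  1.48  0.1 ] el [0.37 0.3  0.56] wr [0.28 0.28 0.15]
20 40 0 0.0 [ 1.65  1.78 -1.3   2.3   1.48  0.22  1.78] el [-0.1  -0.52  0.2 ] wr [ 0.22 -0.25  0.18]
20 40 180 0.0 [ 1.65  1.78 -1.3   2.3   1.48  0.22 -1.36] el [-0.1  -0.52  0.21] wr [ 0.22 -0.25  0.18]
20 40 90 0.0 [ 1.65  1.78 -1.3   2.3   1.48  0.22  0.21] el [-0.1  -0.52  0.21] wr [ 0.22 -0.25  0.18]
20 60 0 0.0 [ 1.03  1.15 -0.45  2.06 -1.14  1.01 -2.02] el [ 0.2  -0.45  0.53] wr [ 0.32 -0.33  0.15]
20 60 180 0.0 [ 1.22  1.26 -0.7   2.04 -0.91  0.8   0.92] el [ 0.12 -0.5   0.48] wr [ 0.32 -0.33  0.15]
20 60 90 0.0 [ 1.24  1.28 -0.73  2.04 -0.88  0.78  2.46] el [ 0.11 -0.5   0.47] wr [ 0.32 -0.33  0.15]
20 60 -90 0.0 [ 0.95  1.12 -0.35  2.07 -1.2   1.09 -0.39] el [ 0.23 -0.43  0.55] wr [ 0.3
[... 3208 characters left out ...]
9 -0.45  0.59] wr [ 0.3  -0.25  0.29]
50 40 90 0.0 [ 1.38  1.24 -1.21  2.23  0.71  0.22  0.25] el [ 0.04 -0.51  0.49] wr [ 0.3  -0.25  0.29]
50 40 -90 0.0 [ 1.15  0.94 -0.81  2.25 -1.2   0.34 -1.05] el [ 0.12 -0.42  0.63] wr [ 0.3  -0.25  0.29]
50 60 0 0.0 [ 1.38  1.45 -1.21  1.97  0.18  0.65  2.46] el [ 0.04 -0.53  0.38] wr [ 0.37 -0.32  0.22]
50 60 180 0.0 [ 0.98  1.01 -0.5   2.02 -0.93  0.89  0.36] el [ 0.21 -0.41  0.6 ] wr [ 0.37 -0.32  0.22]
50 60 90 0.0 [ 1.16  1.13 -0.78  1.99 -0.63  0.73  1.65] el [ 0.14 -0.47  0.54] wr [ 0.37 -0.32  0.22]
50 60 -90 0.0 [ 1.27  1.25 -0.96  1.98 -0.33  0.65 -1.77] el [ 0.09 -0.5   0.48] wr [ 0.37 -0.32  0.22]
real	3m35.483s
user	3m35.328s
sys	0m0.110s
```

```bash
cat > s2.py <<'E'
from ik import *
import time
p=np.load('p.npy'); np.set_printoptions(precision=2,suppress=True)
Rc,tc=frame(p); F=np.stack([Rc@N,Rc@Y,Rc@U],1); L0=pt(p,'lip',(0,0,0))
g=np.linspace(-1,1,7)
def box(hx,hy,z0,z1,n=9):
    return np.array([(a*hx,b*hy,z) for a in g for b in g for z in np.linspace(z0,z1,n)])
FING=np.vstack([box(.011,.0145,-.02,.025,10)]); LINK=np.array([(a*.014,b*(.0145+(-.02-z)/.028*.025),z) for a in g for b in g for z in np.linspace(-.048,-.02,8)])
BODY=box(.0425,.0425,-.20,-.048,16)
MUG=(.395,.153,.036,.08);MUGH=(.393,.205,.02,.08);JAR=(.4425,-.218,.03,.075);BLK=(.394,-.044,.05,.028)
def place(a,t,roll,y,D):
    Pt,R=target(p,a,t,roll,y,D,0,0)
    W=R.apply(FING)+Pt; q=(W-L0)@F
    m=(q[:,0]>-.024); ztop=q[m,2].max(); i=np.argmax(np.where(m,q[:,2],-9))
    Pt=Pt-F[:,2]*(ztop+.005)
    return Pt,R,q[i,0]*1000,q[:,0].max()*1000
def clear(Pt,R):
    bad=[]
    for nm,B in (('link',LINK),('body',BODY)):
        q=(R.apply(B)+Pt-L0)@F
        if ((q[:,0]>-.029)&(q[:,0]<.03)&(abs(q[:,1])<.155)&(q[:,2]>-.007)&(q[:,2]<.01)).any(): bad.append(nm+'lip')
        if (q[:,0]>.012).any(): bad.append(nm+'pane')
        if (q[:,0]>-.034).any():
            qc=q[q[:,0]>-.034]
            if ((abs(qc[:,1]-.187)<.025)&(qc[:,2]>-.015)).any(): bad.append(nm+'clip')
    W=np.vstack([R.apply(B)+Pt for B in (FING,LINK,BODY)])
    for nm,(x,y,r,h) in (('mug',MUG),('mugh',MUGH),('jar',JAR),('blk',BLK)):
        if ((np.hypot(W[:,0]-x,W[:,1]-y)<r+.01)&(W[:,2]<h+.01)).any(): bad.append(nm)
    if W[:,2].min()<.015: bad.append('table')
    return bad
if __name__=='__main__':
    import sys
    seeds=[np.array(v) for v in [(-.2,.9,-.75,2.37,1.54,1.5,.7),(-.58,1.01,-.37,2.18,1.27,1.53,-1.05),(-1.3,1.08,.56,2.28,.96,.75,.8),(-1.1195,-.0444,.0445,2.03,.54,.97,-.19),(-.7,.9,0,2.2,1.2,1.3,.5),(1.48,1.43,-1.28,2.27,1.27,.22,1.5),(1.15,.94,-.81,2.25,-1.2,.34,-1),(1.,1.06,-.5,2.04,-1,.9,1)]]
    for a in (-55,-50,-45,-40,-35,40,45,50,55):
      for t in (30,35,40):
        for y in (-80,-40,0,40):
          Pt,R,cd,deep=place(a,t,0,y,18); bad=clear(Pt,R)
          if bad: print(a,t,y,bad); continue
          for roll in (0,180):
            _,R,_,_=place(a,t,roll,y,18)
            best=min((solve(Pt,R,q,.04)[::-1] for q in seeds),key=lambda z:z[0])
            if best[0]<.01:
              q=best[1]; sh,el,wr=pts(q); print(a,t,y,roll,'OK contact depth %.0f deep %.0f'%(cd,deep),q,'el',el,'wr',wr)
E
time python3 s2.py
```

```text
-55 30 -80 ['linklip', 'bodylip']
-55 30 -40 ['linklip', 'bodylip']
-55 30 0 ['linklip', 'bodylip', 'mug']
-55 30 40 ['linklip', 'bodylip', 'mug']
-55 35 -80 ['linklip', 'bodylip']
-55 35 -40 ['linklip', 'bodylip']
-55 35 0 ['linklip', 'bodylip', 'mug']
-55 35 40 ['linklip', 'bodylip', 'mug']
-55 40 -80 ['linklip', 'bodylip']
-55 40 -40 ['linklip', 'bodylip']
-55 40 0 ['linklip', 'bodylip']
-55 40 40 ['linklip', 'bodylip', 'mug']
-50 30 -80 ['linklip', 'bodylip']
-50 30 -40 ['linklip', 'bodylip']
-50 30 0 ['linklip', 'bodylip']
-50 30 40 ['linklip', 'bodylip', 'mug']
-50 35 -80 ['linklip', 'bodylip']
-50 35 -40 ['linklip', 'bodylip']
-50 35 0 ['linklip', 'bodylip']
-50 35 40 ['linklip', 'bodylip', 'mug']
-50 40 -80 ['linklip', 'bodylip']
-50 40 -40 ['linklip', 'bodylip']
-50 40 0 ['linklip', 'bodylip']
-50 40 40 ['linklip', 'bodylip', 'mug']
-45 30 0 0 OK contact depth 2 deep 6 [-0.32  1.12 -0.76  2.39  1.55  1.88 -1.39] el [0.48 0.1  0.55] wr [0.24 0.22 0.23]
-45 30 0 180 OK contact depth 2 deep 6 [-0.32  1.12 -0.76  2.39  1.55  1.88  1.75] el [0.48 0.1  0.55] wr [0.24 0.22 0.23]
-4
[... 4796 characters left out ...]
]
50 30 40 ['linklip', 'bodylip']
50 35 -80 ['linklip', 'jar']
50 35 -40 ['linklip', 'bodylip']
50 35 0 ['linklip', 'bodylip']
50 35 40 ['linklip', 'bodylip']
50 40 -80 ['linklip', 'jar']
50 40 -40 ['linklip', 'bodylip']
50 40 0 ['linklip', 'bodylip']
50 40 40 ['linklip', 'bodylip']
55 30 -80 ['linklip', 'jar']
55 30 -40 ['linklip', 'bodylip']
55 30 0 ['linklip', 'bodylip']
55 30 40 ['linklip', 'bodylip']
55 35 -80 ['linklip', 'jar']
55 35 -40 ['linklip', 'bodylip']
55 35 0 ['linklip', 'bodylip']
55 35 40 ['linklip', 'bodylip']
55 40 -80 ['linklip', 'jar']
55 40 -40 ['linklip', 'bodylip']
55 40 0 ['linklip', 'bodylip']
55 40 40 ['linklip', 'bodylip']
real	1m8.423s
user	0m59.752s
sys	0m0.540s
```

```bash
cat > sim.py <<'E'
from s2 import *
from scipy.spatial.transform import Slerp
def jac(q):
    P,R=fk(q,PRM,SG);J=np.zeros((6,7))
    for i in range(7):
        d=q.copy();d[i]+=1e-5;P2,R2=fk(d,PRM,SG);J[:3,i]=(P2-P)/1e-5;J[3:,i]=(R2*R.inv()).as_rotvec()/1e-5
    return J,P,R
def track(q,way,n=30):
    """way: list of (P,R); returns q list at waypoints"""
    out=[];P0,R0=fk(q,PRM,SG);W=1.0
    for P1,R1 in way:
        sl=Slerp([0,1],Ro.concatenate([R0,R1]))
        for k in range(1,n+1):
            for _ in range(3):
                J,P,R=jac(q);Rt=sl([k/n])[0]
                e=np.r_[P0+(P1-P0)*k/n-P,(Rt*R.inv()).as_rotvec()]
                act=np.ones(7,bool);
                for _ in range(4):
                    Jm=J*act; dq=Jm.T@np.linalg.solve(Jm@Jm.T+1e-5*np.eye(6),e)*act
                    nq=q+dq; v=(nq<lo+.01)&(dq<0)|(nq>hi-.01)&(dq>0)
                    if not (v&act).any(): break
                    act&=~v
                q=np.clip(q+dq,lo,hi)
        P,R=fk(q,PRM,SG); out.append((q,np.linalg.norm(P-P1),(R1*R.inv()).magnitude()))
        P0,R0=P1,R1
    return out
if __name__=='__main__':
    q0=np.array([-1.1195,-.0444,.0445,2.0314,.5392,.971,-.1887])
    for y in (-80,-60):
     for roll in (0,180):
      Pt,R,cd,deep=place(40,32,roll,y,18); d=R.as_matrix()[:,2]
      pre=Pt-.03*F[:,2]-.08*d; pre2=pre-.05*d+np.array([0,0,.12])
      P0,R0=fk(q0,PRM,SG)
      Rdown=lambda yaw: Ro.from_euler('xyz',[np.pi,0,yaw])
      for yaws in ([2.7,2.7],[2.7,1.6],[2.7,3.8],[2.7,0.6]):
        way=[(np.array([.42,.0,.42]),Rdown(yaws[0])),(np.array([.36,-.28,.40]),Rdown(yaws[1])),(pre2,R),(pre,R),(Pt-.015*F[:,2],R),(Pt+.112*F[:,2],R)]
        o=track(q0.copy(),way)
        print(y,roll,yaws,'tgt',Pt,R.as_euler('xyz'),cd,deep,clear(Pt,R))
        for q,e1,e2 in o: print('   ',q,'%.4f %.3f'%(e1,e2))
E
python3 sim.py
```

```text
-80 0 [2.7, 2.7] tgt [ 0.45 -0.11  0.11] [ 2.44  1.01 -3.09] 1.6988105398411362 4.760618760962584 []
    [-0.84 -0.07  0.69  1.87  0.05  1.33  0.96] 0.0000 0.000
    [-0.6  -0.    1.21  1.87  0.    1.28  1.74] 0.0000 0.000
    [-0.63 -0.27  0.86  2.02 -0.76  0.91  2.49] 0.3595 0.255
    [-0.65 -0.27  0.86  2.02 -0.76  0.9   2.49] 0.4539 0.248
    [-0.71 -0.27  0.86  2.02 -0.76  0.85  2.49] 0.4536 0.225
    [-0.75 -0.27  0.86  2.02 -0.76  0.79  2.49] 0.3608 0.211
-80 0 [2.7, 1.6] tgt [ 0.45 -0.11  0.11] [ 2.44  1.01 -3.09] 1.6988105398411362 4.760618760962584 []
    [-0.84 -0.07  0.69  1.87  0.05  1.33  0.96] 0.0000 0.000
    [-0.46  0.01  1.07  1.86 -0.01  1.28  0.64] 0.0000 0.000
    [-1.23 -0.28  1.21  2.25 -0.66  0.47  2.42] 0.3446 0.366
    [-1.24 -0.28  1.21  2.25 -0.65  0.47  2.42] 0.3843 0.362
    [-1.26 -0.28  1.21  2.25 -0.67  0.47  2.42] 0.3580 0.353
    [-1.26 -0.28  1.21  2.25 -0.68  0.47  2.42] 0.2733 0.352
-80 0 [2.7, 3.8] tgt [ 0.45 -0.11  0.11] [ 2.44  1.01 -3.09] 1.6988105398411362 4.760618760962584 []
    [-0.84 -0.07  0.69  1.87  0.05  1.33  0.96] 0.0000 0.000
    
[... 5687 characters left out ...]
0.27  0.6   2.41  2.02  0.19  2.48] 0.4832 0.239
    [-1.17 -0.27  0.6   2.41  3.03  0.19  1.53] 0.5261 0.184
    [-1.17 -0.27  0.6   2.41  3.03  0.19  1.53] 0.4913 0.184
    [-1.17 -0.27  0.6   2.41  3.03  0.19  1.53] 0.4187 0.184
-60 180 [2.7, 0.6] tgt [ 0.45 -0.09  0.11] [-2.44 -1.01  0.05] 1.6988105398411188 4.760618760962567 []
    [-0.84 -0.07  0.69  1.87  0.05  1.33  0.96] 0.0000 0.000
    [-0.39  0.02  0.99  1.86 -0.01  1.28 -0.36] 0.0000 0.000
    [ 0.47  0.63  0.83  2.31 -1.18  1.71  1.04] 0.0000 0.000
    [ 1.18  0.86 -0.28  2.25 -1.25  0.96  1.07] 0.0000 0.000
    [ 1.36  1.09 -0.77  2.23 -1.25  0.5   1.  ] 0.0000 0.000
    [ 1.23  0.87 -0.82  2.12 -1.24  0.59  0.68] 0.0000 0.000
```

Emit:
move_arm --motion '[[[5,-40,5],[0,0.07,0]],[[10,-80,10],[0,0.14,0]],[[15,-120,15],[0,0.21,0]],[[20,-160,20],[0,0.28,0]],[[25,-200,25],[0,0.35,0]],[[30,-240,25],[0,0.42,0]],[[35,-280,30],[0,0.5,0]],[[40,-290,30],[0,0.5,0]]]'

```text
clock: 3.18
position: [0.4244, -0.0002, 0.422]
tool_rot: [-3.141, -0.0, 2.722]
force: [-0.4, 0.7, -0.7]
grip_width: 0.0
```

```bash
python3 log.py; python3 kfit2.py
```

```text
3.175 q [-0.7948 -0.0015  0.6651  1.8132  0.0011  1.3302  1.0211] p [ 0.4244 -0.0002  0.422 ] [-3.1412 -0.0005  2.7218] F [-0.3563  0.6862 -0.6869] 4.510167621832061e-05
(1, 0, 1, 0, 1, 0, 1) 0.05517364989264445 [0.4095 0.     0.5442 0.     0.4145 0.     0.4376]
(1, 1, 1, 0, 1, 0, 1) 0.010777148322172551 [ 0.306  -0.057   0.5535  0.      0.4073  0.      0.3419]
(1, 0, 1, 1, 1, 0, 1) 0.055176293253625996 [ 0.4873  0.      0.5819 -0.0734  0.5151  0.      0.4573]
(1, 0, 1, 0, 1, 1, 1) 0.0556641243666523 [0.4034 0.     0.5494 0.     0.4797 0.0602 0.4078]
(1, 1, 1, 1, 1, 0, 1) 0.009457317250993648 [ 0.2806 -0.0585  0.5427  0.0215  0.3776  0.      0.3337]
(1, 0, 1, 1, 1, 1, 1) 0.05551092080270875 [ 0.4696  0.      0.5789 -0.0606  0.5421  0.0411  0.4334]
(1, 1, 1, 1, 1, 1, 1) 0.009321724301892908 [ 0.2821 -0.0587  0.543   0.0202  0.374  -0.005   0.3362]
```

```bash
cat > kin.py <<'E'
import numpy as np, pickle, itertools
from scipy.spatial.transform import Rotation as Ro
from scipy.optimize import least_squares
NAMES=['h','y1','L1','x3','y3','x4','y4','L2','x5','y5','y6','x6','L3']
def fk(q,prm,sg=(-1,1,-1,1,-1,1,-1),pts=False):
    h,y1,L1,x3,y3,x4,y4,L2,x5,y5,y6,x6,L3=prm
    s=np.array(sg)*q
    R=Ro.from_euler('z',s[0]);p=np.array([0,0,h])
    R=R*Ro.from_euler('y',s[1]); p=p+R.apply([0,y1,0]); sh=p
    R=R*Ro.from_euler('z',s[2]); p=p+R.apply([x3,y3,L1]); el=p
    R=R*Ro.from_euler('y',s[3]); p=p+R.apply([x4,y4,0])
    R=R*Ro.from_euler('z',s[4]); p=p+R.apply([x5,y5,L2]); wr=p
    R=R*Ro.from_euler('y',s[5]); p=p+R.apply([x6,y6,0])
    R=R*Ro.from_euler('z',s[6]+np.pi/2); p=p+R.apply([0,0,L3])
    if pts: return sh,el,wr
    return p,R
E
cat > kfit3.py <<'E'
from kin import *
D=pickle.load(open('log.pkl','rb'))
D=[(np.array([-1.2242,.522,-.0363,1.6,.0212,1.0211,-.1128]),np.array([.2529,.5712,.2311]),np.array([-3.1404,.0001,2.7248]))]+D
x0=np.array([.33,0,.5,0,0,0,0,.42,0,0,0,0,.3])
base=[0,2,7,12]
def fit(extra):
    idx=base+list(extra)
    def full(v):
        x=np.zeros(13);x[idx]=v;return x
    def res(v): return np.concatenate([fk(q,full(v))[0]-p for q,p,e in D])
    r=least_squares(res,x0[idx]); return np.abs(r.fun).max(),full(r.x)
ex=[1,3,4,5,6,8,9,10,11]
o=[]
for n in (1,2,3):
    for c in itertools.combinations(ex,n): 
        e,x=fit(c); o.append((e,n,[NAMES[i] for i in c],x))
o.sort(key=lambda t:t[0]+.0003*t[1])
for t in o[:10]: print('%.5f'%t[0],t[2],t[3].round(4))
E
python3 kfit3.py
```

```text
0.00011 ['y1', 'y3'] [ 0.3205 -0.0212  0.5297  0.     -0.0379  0.      0.      0.4208  0.
  0.      0.      0.      0.3276]
0.00011 ['y1', 'y4'] [ 0.3205 -0.0212  0.5297  0.      0.      0.     -0.0379  0.4208  0.
  0.      0.      0.      0.3276]
0.00002 ['y1', 'y4', 'y5'] [ 3.203e-01 -2.130e-02  5.298e-01  0.000e+00  0.000e+00  0.000e+00
 -3.750e-02  4.207e-01  0.000e+00 -4.000e-04  0.000e+00  0.000e+00
  3.275e-01]
0.00002 ['y1', 'y4', 'y6'] [ 3.203e-01 -2.130e-02  5.298e-01  0.000e+00  0.000e+00  0.000e+00
 -3.750e-02  4.207e-01  0.000e+00  0.000e+00 -4.000e-04  0.000e+00
  3.275e-01]
0.00002 ['y1', 'y3', 'y5'] [ 3.203e-01 -2.130e-02  5.298e-01  0.000e+00 -3.750e-02  0.000e+00
  0.000e+00  4.207e-01  0.000e+00 -4.000e-04  0.000e+00  0.000e+00
  3.275e-01]
0.00002 ['y1', 'y3', 'y6'] [ 3.203e-01 -2.130e-02  5.298e-01  0.000e+00 -3.750e-02  0.000e+00
  0.000e+00  4.207e-01  0.000e+00  0.000e+00 -4.000e-04  0.000e+00
  3.275e-01]
0.00005 ['y1', 'x3', 'y3'] [ 3.203e-01 -2.120e-02  5.297e-01  5.000e-04 -3.790e-02  0.000e+00
  0.000e+00  4.203e-01  0.000e+00  0.000e+00  0.000e+00  0.000e+00
  3.275e-01]
0.00005 ['y1', 'x3', 'y4'] [ 3.203e-01 -2.120e-02  5.297e-01  5.000e-04  0.000e+00  0.000e+00
 -3.790e-02  4.203e-01  0.000e+00  0.000e+00  0.000e+00  0.000e+00
  3.275e-01]
0.00009 ['y1', 'y4', 'x6'] [ 3.205e-01 -2.120e-02  5.297e-01  0.000e+00  0.000e+00  0.000e+00
 -3.790e-02  4.205e-01  0.000e+00  0.000e+00  0.000e+00 -3.000e-04
  3.277e-01]
0.00009 ['y1', 'y3', 'x6'] [ 3.205e-01 -2.120e-02  5.297e-01  0.000e+00 -3.790e-02  0.000e+00
  0.000e+00  4.205e-01  0.000e+00  0.000e+00  0.000e+00 -3.000e-04
  3.277e-01]
```

```bash
sed -i 's/^PRM=.*/PRM=np.array([.3205,-.0212,.5297,0,-.0379,0,0,.4208,0,0,0,0,.3276]); SG=(-1,1,-1,1,-1,1,-1)/; /^def pts/,/return sh,el,wr/d' ik.py
sed -i 's/^def target/def pts(q): return fk(q,PRM,SG,True)\ndef target/' ik.py
cat > s3.py <<'E'
from sim import *
np.set_printoptions(precision=2,suppress=True)
q0=np.array([-.7948,-.0015,.6651,1.8132,.0011,1.3302,1.0211])
Rdown=lambda yaw: Ro.from_euler('xyz',[np.pi,0,yaw])
for (a,t,y) in [(40,32,-80),(40,35,-80),(40,32,-100),(42,32,-60)]:
  Pt,R,cd,deep=place(a,t,180,y,18); d=R.as_matrix()[:,2]
  print(a,t,y,'TCP',(Pt*1000).round(0),'cd',cd,deep,clear(Pt,R),'tipz',(Pt+.025*d))
  pre=Pt-.03*F[:,2]-.08*d; pre2=pre-.05*d+np.array([0,0,.12])
  for yaws,mid in itertools.product(([1.6,.6],[1.6,.0],[1.6,-.6]),([.36,-.28,.40],[.3,-.45,.40])):
    way=[(np.array([.40,-.15,.42]),Rdown(yaws[0])),(np.array(mid),Rdown(yaws[1])),(pre2,R),(pre,R),(Pt-.015*F[:,2],R),(Pt+.112*F[:,2],R)]
    o=track(q0.copy(),way); print('  ',yaws,mid,'%.3f'%max(x[1] for x in o), 'limit margin',[np.minimum(q-lo,hi-q).min().round(2) for q,_,_ in o], o[3][0],o[4][0])
E
python3 s3.py
```

```text
40 32 -80 TCP [ 455. -110.  113.] cd 1.6988105398411362 4.760618760962584 [] tipz [ 0.47 -0.09  0.1 ]
   [1.6, 0.6] [0.36, -0.28, 0.4] 0.000 limit margin [np.float64(0.3), np.float64(0.36), np.float64(0.06), np.float64(0.01), np.float64(0.02), np.float64(0.02)] [ 1.1   0.84 -0.15  2.23 -1.25  1.07  1.06] [ 1.33  0.99 -0.68  2.24 -1.24  0.62  0.97]
   [1.6, 0.6] [0.3, -0.45, 0.4] 0.000 limit margin [np.float64(0.3), np.float64(0.32), np.float64(0.07), np.float64(0.01), np.float64(0.01), np.float64(0.02)] [ 1.1   0.84 -0.14  2.23 -1.25  1.08  1.06] [ 1.33  0.99 -0.68  2.24 -1.25  0.63  0.97]
   [1.6, 0.0] [0.36, -0.28, 0.4] 0.000 limit margin [np.float64(0.3), np.float64(0.32), np.float64(0.07), np.float64(0.01), np.float64(0.01), np.float64(0.02)] [ 1.09  0.84 -0.14  2.23 -1.25  1.08  1.07] [ 1.33  0.99 -0.67  2.24 -1.25  0.63  0.97]
   [1.6, 0.0] [0.3, -0.45, 0.4] 0.000 limit margin [np.float64(0.3), np.float64(0.24), np.float64(0.08), np.float64(0.01), np.float64(0.01), np.float64(0.02)] [ 1.1   0.84 -0.14  2.23 -1.25  1.08  1.06] [ 1.33  0.99 -0.68  2.24 -1.25  0.63  0.97]
   [1.6,
[... 4556 characters left out ...]
 margin [np.float64(0.3), np.float64(0.24), np.float64(0.08), np.float64(0.02), np.float64(0.02), np.float64(0.02)] [ 1.08  0.85 -0.16  2.23 -1.24  1.07  1.07] [ 1.31  1.   -0.69  2.25 -1.24  0.62  0.97]
   [1.6, -0.6] [0.36, -0.28, 0.4] 0.000 limit margin [np.float64(0.3), np.float64(0.28), np.float64(0.07), np.float64(0.01), np.float64(0.01), np.float64(0.02)] [ 1.07  0.85 -0.14  2.23 -1.25  1.08  1.07] [ 1.31  1.   -0.69  2.25 -1.25  0.62  0.98]
   [1.6, -0.6] [0.3, -0.45, 0.4] 0.000 limit margin [np.float64(0.3), np.float64(0.17), np.float64(0.08), np.float64(0.01), np.float64(0.01), np.float64(0.02)] [ 1.08  0.85 -0.15  2.23 -1.25  1.08  1.07] [ 1.31  1.   -0.69  2.25 -1.25  0.62  0.97]
```

```bash
cat > s4.py <<'E'
from sim import *
np.set_printoptions(precision=3,suppress=True)
a,t,y=40,35,-80
Pt,R,cd,deep=place(a,t,180,y,18); d=R.as_matrix()[:,2]
def jard(P,R):
    W=np.vstack([R.apply(B)+P for B in (FING,LINK,BODY)]); o=[]
    for (x,y,r,h) in (JAR,MUG,BLK):
        dz=np.maximum(W[:,2]-h,0); dr=np.maximum(np.hypot(W[:,0]-x,W[:,1]-y)-r,0); o.append(np.hypot(dz,dr).min()*1000)
    W=np.vstack([R.apply(B)+P for B in (FING,LINK)]); q=(W-L0)@F*1000
    B=(R.apply(BODY)+P-L0)@F*1000; m=B[:,0]>-60
    return np.round(o), 'fing lip z max',q[q[:,0]>-26,2].max().round(1) if (q[:,0]>-26).any() else None,'body xmax',B[:,0].max().round(1), 'minz',W[:,2].min().round(3)
print('Pt',Pt,R.as_euler('xyz'),'F',F[:,2])
for nm,P in [('contact',Pt),('below15',Pt-.015*F[:,2]),('A back60',Pt-.015*F[:,2]-.06*d),('B 100 back',Pt-.015*F[:,2]-.1*d),('up',Pt-.015*F[:,2]-.1*d+[0,0,.1]),('end',Pt+.112*F[:,2])]:
    print(nm,P*1000,jard(P,R),clear(P,R))
E
python3 s4.py
```

```text
Pt [ 0.456 -0.11   0.114] [-2.443 -0.96   0.052] F [0.642 0.033 0.766]
contact [ 455.552 -109.782  113.668] (array([ 18., 208.,  74.]), 'fing lip z max', np.float64(-5.0), 'body xmax', np.float64(-30.8), 'minz', np.float64(0.088)) []
below15 [ 445.923 -110.282  102.177] (array([ 18., 206.,  61.]), 'fing lip z max', np.float64(-20.0), 'body xmax', np.float64(-30.8), 'minz', np.float64(0.077)) []
A back60 [ 410.323 -150.75   128.54 ] (array([ 39., 243.,  91.]), 'fing lip z max', None, 'body xmax', np.float64(-76.6), 'minz', np.float64(0.103)) []
B 100 back [ 386.59  -177.729  146.116] (array([ 55., 273., 118.]), 'fing lip z max', None, 'body xmax', np.float64(-107.1), 'minz', np.float64(0.121)) []
up [ 386.59  -177.729  246.116] (array([149., 307., 208.]), 'fing lip z max', None, 'body xmax', np.float64(-171.4), 'minz', np.float64(0.221)) []
end [ 527.447 -106.048  199.465] (array([104., 254., 174.]), 'fing lip z max', np.float64(107.0), 'body xmax', np.float64(-30.8), 'minz', np.float64(0.174)) []
```

Emit:
move_arm --motion '[[[-5,-20,0],[0,0,-0.17]],[[-10,-45,0],[0,0,-0.34]],[[-15,-70,0],[0,0,-0.51]],[[-20,-95,0],[0,0,-0.68]],[[-25,-120,0],[0,0,-0.85]],[[-30,-145,0],[0,0,-1.02]],[[-35,-170,0],[0,0,-1.19]],[[-40,-200,0],[0,0,-1.36]],[[-45,-230,0],[0,0,-1.53]],[[-55,-260,-10],[0,0,-1.7]],[[-65,-280,-20],[0,0,-1.87]],[[-65,-280,-20],[0,0,-2.05]]]'

```text
clock: 4.68
position: [0.3579, -0.2794, 0.4012]
tool_rot: [3.141, 0.001, 0.667]
force: [1.0, -0.4, -0.6]
grip_width: 0.0002
```

```bash
python3 log.py; python3 kfit3.py | head -3
```

```text
4.675 q [-0.4081  0.1279  1.0684  1.8031 -0.1164  1.2784 -0.213 ] p [ 0.3579 -0.2794  0.4012] [3.1413 0.0006 0.6673] F [ 0.9826 -0.419  -0.5833] 0.0002014030441833633
0.00013 ['y1', 'y3'] [ 0.3205 -0.0212  0.5297  0.     -0.0379  0.      0.      0.4208  0.
  0.      0.      0.      0.3276]
0.00013 ['y1', 'y4'] [ 0.3205 -0.0212  0.5297  0.      0.      0.     -0.0379  0.4208  0.
```

```bash
cat > s5.py <<'E'
from sim import *
from s4 import jard
np.set_printoptions(precision=3,suppress=True)
from h import observe
Pt,R,cd,deep=place(40,35,180,-80,12); d=R.as_matrix()[:,2]
Bw=Pt-.015*F[:,2]
W=dict(up=Bw-.1*d+np.array([0,0,.1]),back=Bw-.1*d,mid=Bw-.05*d,below=Bw,contact=Pt,end=Pt+.112*F[:,2])
if __name__=='__main__':
    s=observe(); q0=s['qpos']; R0=Ro.from_euler('xyz',s['tool_rot']); P0=s['position']
    print('now',P0*1000)
    for k,P in W.items(): print(k,P*1000,'shift',(P-P0)*1000,jard(P,R))
    print('turn',(R*R0.inv()).as_rotvec())
    for k,(q,e1,e2) in zip(W,track(q0,[(P,R) for P in W.values()])): print(k,q,e1.round(4))
E
python3 s5.py | grep -v '^Pt'
```

```text
contact [ 455.552 -109.782  113.668] (array([ 18., 208.,  74.]), 'fing lip z max', np.float64(-5.0), 'body xmax', np.float64(-30.8), 'minz', np.float64(0.088)) []
below15 [ 445.923 -110.282  102.177] (array([ 18., 206.,  61.]), 'fing lip z max', np.float64(-20.0), 'body xmax', np.float64(-30.8), 'minz', np.float64(0.077)) []
A back60 [ 410.323 -150.75   128.54 ] (array([ 39., 243.,  91.]), 'fing lip z max', None, 'body xmax', np.float64(-76.6), 'minz', np.float64(0.103)) []
B 100 back [ 386.59  -177.729  146.116] (array([ 55., 273., 118.]), 'fing lip z max', None, 'body xmax', np.float64(-107.1), 'minz', np.float64(0.121)) []
up [ 386.59  -177.729  246.116] (array([149., 307., 208.]), 'fing lip z max', None, 'body xmax', np.float64(-171.4), 'minz', np.float64(0.221)) []
end [ 527.447 -106.048  199.465] (array([104., 254., 174.]), 'fing lip z max', np.float64(107.0), 'body xmax', np.float64(-30.8), 'minz', np.float64(0.174)) []
now [ 357.932 -279.368  401.212]
up [ 382.    -177.967  249.973] shift [  24.068  101.401 -151.239] (array([153., 310., 212.]), 'fing lip z max', None, 'body x
[... 681 characters left out ...]
rray([ 22., 208.,  77.]), 'fing lip z max', np.float64(-5.0), 'body xmax', np.float64(-36.8), 'minz', np.float64(0.092))
end [ 522.857 -106.287  203.322] shift [ 164.924  173.081 -197.89 ] (array([107., 254., 177.]), 'fing lip z max', np.float64(107.0), 'body xmax', np.float64(-36.8), 'minz', np.float64(0.178))
turn [ 0.923 -0.633 -0.215]
up [ 0.601  0.604  0.526  2.217 -1.23   1.514  0.871] 0.0
back [ 0.913  0.759  0.108  2.215 -1.248  1.237  0.995] 0.0
mid [ 1.14   0.806 -0.312  2.232 -1.247  0.932  0.936] 0.0
below [ 1.279  0.927 -0.626  2.241 -1.247  0.657  0.908] 0.0
contact [ 1.264  0.901 -0.633  2.232 -1.249  0.667  0.873] 0.0
end [ 1.156  0.728 -0.664  2.128 -1.234  0.739  0.595] 0.0
```

Emit:
move_arm --motion '[[[2,10,-15],[0.092,-0.063,-0.022]],[[4,20,-30],[0.185,-0.127,-0.043]],[[7,30,-45],[0.277,-0.19,-0.065]],[[9,40,-60],[0.369,-0.253,-0.086]],[[12,50,-75],[0.462,-0.317,-0.108]],[[14,60,-90],[0.554,-0.38,-0.129]],[[17,70,-105],[0.646,-0.443,-0.151]],[[19,80,-120],[0.738,-0.506,-0.172]],[[22,90,-135],[0.831,-0.57,-0.194]],[[24,101,-151],[0.923,-0.633,-0.215]],[[24,101,-151],[0.923,-0.633,-0.215]]]'

```text
clock: 6.05
position: [0.3817, -0.1776, 0.2486]
tool_rot: [-2.445, -0.962, 0.056]
force: [1.0, -0.6, -0.4]
grip_width: 0.0
```

```bash
python3 log.py; python3 s5.py | sed 1,6d; python3 -c "
from h import *
for c in ('top','side','wrist'): snap(c,c+'1')"
```

```text
6.05 q [ 0.5153  0.6491  0.653   2.2207 -1.2491  1.5917  0.9144] p [ 0.3817 -0.1776  0.2486] [-2.4454 -0.9617  0.0556] F [ 1.0248 -0.6186 -0.4332] 1.2836138216275223e-05
end [ 527.447 -106.048  199.465] (array([104., 254., 174.]), 'fing lip z max', np.float64(107.0), 'body xmax', np.float64(-30.8), 'minz', np.float64(0.174)) []
now [ 381.715 -177.642  248.635]
up [ 382.    -177.967  249.973] shift [ 0.285 -0.325  1.338] (array([153., 310., 212.]), 'fing lip z max', None, 'body xmax', np.float64(-177.4), 'minz', np.float64(0.225))
back [ 382.    -177.967  149.973] shift [  0.285  -0.325 -98.662] (array([ 60., 274., 122.]), 'fing lip z max', None, 'body xmax', np.float64(-113.1), 'minz', np.float64(0.125))
mid [ 411.666 -144.244  128.003] shift [  29.951   33.398 -120.631] (array([ 38., 237.,  88.]), 'fing lip z max', None, 'body xmax', np.float64(-74.9), 'minz', np.float64(0.103))
below [ 441.333 -110.521  106.034] shift [  59.618   67.122 -142.601] (array([ 22., 205.,  63.]), 'fing lip z max', np.float64(-20.0), 'body xmax', np.float64(-36.8), 'minz', np.float64(0.081))
contact [ 450.962 -110.021  117.525] shift [  69.247   67.622 -131.11 ] (array([ 22., 208.,  77.]), 'fing lip z max', np.float64(-5.0), 'body xmax', np.float64(-36.8), 'minz', np.float64(0.092))
end [ 522.857 -106.287  203.322] shift [141.142  71.355 -45.313] (array([107., 254., 177.]), 'fing lip z max', np.float64(107.0), 'body xmax', np.float64(-36.8), 'minz', np.float64(0.178))
turn [ 0.001  0.002 -0.002]
up [ 0.514  0.646  0.655  2.221 -1.249  1.592  0.909] 0.0
back [ 0.912  0.76   0.111  2.215 -1.248  1.238  0.996] 0.0
mid [ 1.138  0.806 -0.311  2.232 -1.248  0.933  0.937] 0.0
below [ 1.279  0.927 -0.625  2.241 -1.248  0.658  0.909] 0.0
contact [ 1.264  0.901 -0.632  2.232 -1.25   0.667  0.874] 0.0
end [ 1.156  0.728 -0.664  2.128 -1.234  0.739  0.595] 0.0
```

View pics/top1.png

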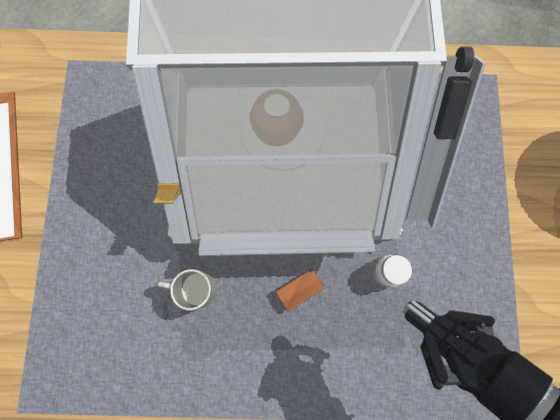

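View pics/wrist1.png

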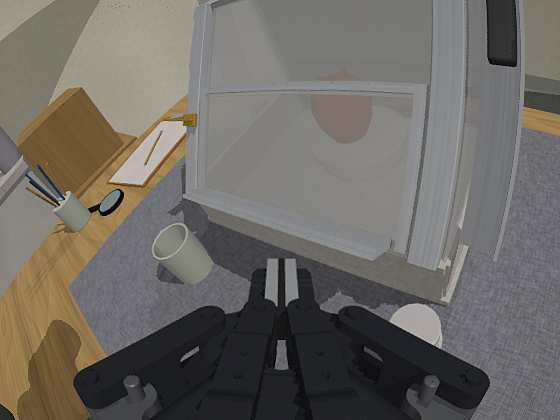

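```bash
python3 - <<'E'
import cv2
a=cv2.imread('pics/top1.png'); r=cv2.resize(a[270:420,390:560],None,fx=4.5,fy=4,interpolation=cv2.INTER_CUBIC); 
r=cv2.convertScaleAbs(r,alpha=2.2,beta=30); cv2.imwrite('pics/z1.png',r[:600,:800])
E
```

```text
(no output)
```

View pics/z1.png

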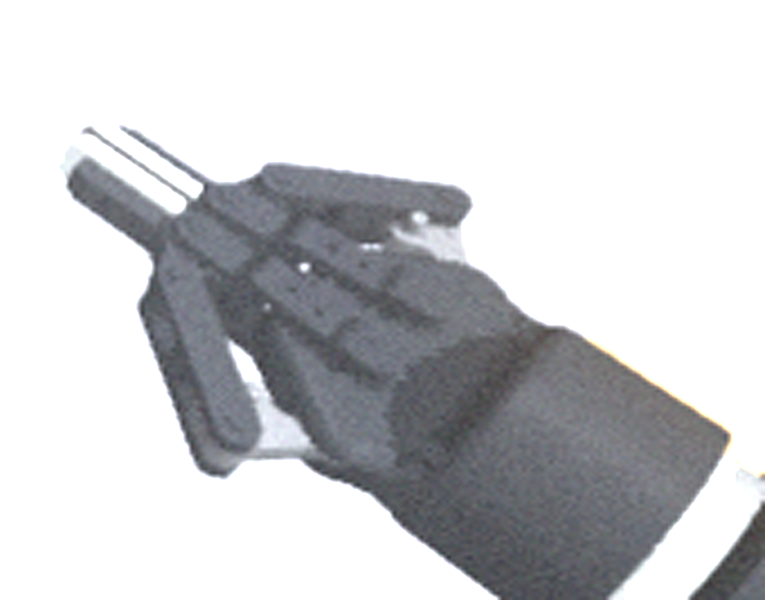

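View pics/side1.png

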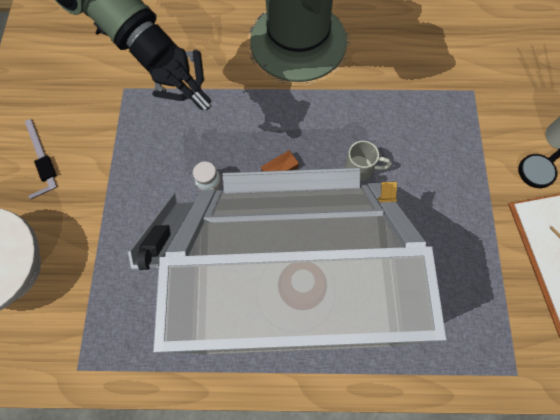

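```bash
python3 - <<'E' | grep -v '^[CBAube]'
from fit import *
from scipy.spatial.transform import Rotation as Ro
G=pickle.load(open('G0.pkl','rb')); s=observe(); R=Ro.from_euler('xyz',s['tool_rot']).as_matrix()
for k in (.02,.025,.03,.035): print(k,[proj(G[c],s['position']+k*R[:,2]) for c in ('top','side')])
print(G['top']['T'][:3,3]-0)
E
```

```text
0.02 [array([395.5406, 295.903 ]), array([215.7627, 114.3199])]
0.025 [array([392.6296, 293.6414]), array([217.5361, 116.2234])]
0.03 [array([389.7462, 291.4013]), array([219.3049, 118.122 ])]
0.035 [array([386.89  , 289.1823]), array([221.0692, 120.0157])]
[0.4006 0.0059 0.821 ]
```

```bash
python3 - <<'E'
from h import *
from scipy.spatial.transform import Rotation as Ro
np.set_printoptions(precision=4,suppress=True)
g=grab_frame('wrist'); M=g['mount']; print(g['fx'],g['cx'],g['cy'])
s=observe(); print(s['position'],s['tool_rot'],s['qd'])
def pj(P):
    q=M[:3,:3].T@(np.array(P)-M[:3,3]); th=np.arctan2(np.hypot(q[0],q[1]),q[2]); ph=np.arctan2(q[1],q[0]); return g['cx']+g['fx']*th*np.cos(ph),g['cy']+g['fx']*th*np.sin(ph)
for z in (-.05,-.02,-.01,0,.01,.025,.035):
    for x in (0,.011): print(z,x,np.round(pj([x,0,z]),1),np.round(pj([x,.0145,z]),1))
E
python3 - <<'E'
import cv2
a=cv2.imread('pics/wrist1.png'); cv2.imwrite('pics/z2.png',cv2.resize(a[240:340,210:350],None,fx=5,fy=5,interpolation=cv2.INTER_CUBIC))
a=cv2.imread('pics/side1.png'); cv2.imwrite('pics/z3.png',cv2.resize(a[40:140,140:260],None,fx=6,fy=6,interpolation=cv2.INTER_CUBIC))
E
```

```text
325.19226210127806 281.06201536000236 209.18119127158096
[ 0.3825 -0.1779  0.2515] [-2.4565 -0.9656  0.0673] [-0.0028 -0.007  -0.005   0.0039 -0.0039  0.0059  0.0069]
-0.05 0 [279.3 340.1] [318.4 339.5]
-0.05 0.011 [279.2 317.1] [320.3 316.6]
-0.02 0 [279.5 295.6] [311.9 295.3]
-0.02 0.011 [279.5 274.6] [313.  274.3]
-0.01 0 [279.6 283.9] [310.2 283.6]
-0.01 0.011 [279.6 263.6] [311.1 263.4]
0 0 [279.7 273.3] [308.6 273.2]
0 0.011 [279.6 253.8] [309.4 253.7]
0.01 0 [279.7 263.9] [307.1 263.7]
0.01 0.011 [279.7 245.1] [307.8 245. ]
0.025 0 [279.8 251.4] [305.2 251.3]
0.025 0.011 [279.8 233.7] [305.8 233.6]
0.035 0 [279.9 244. ] [304.1 243.9]
0.035 0.011 [279.8 227. ] [304.5 226.9]
```

View pics/z2.png

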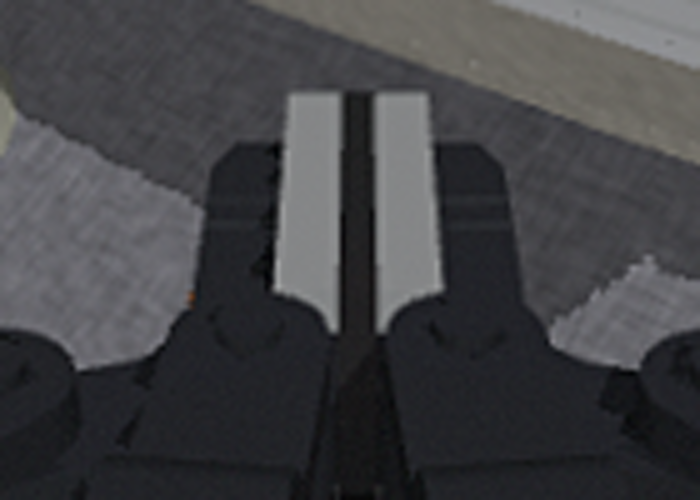

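View pics/z3.png

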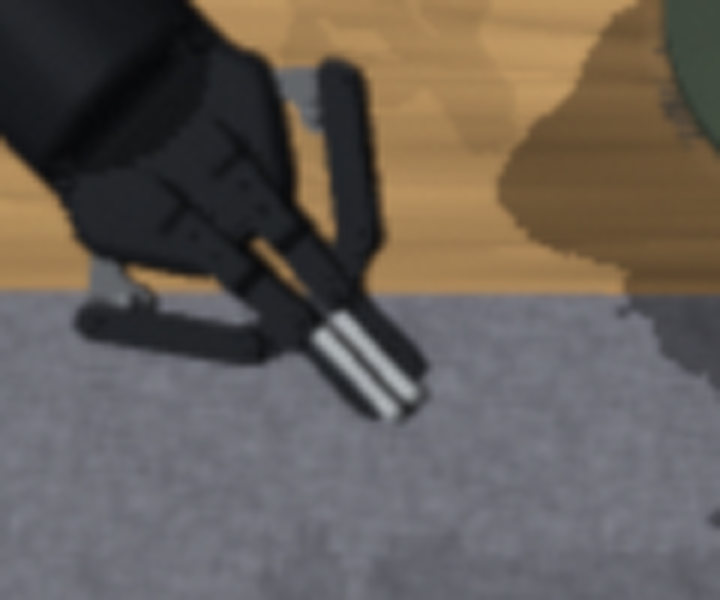

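```bash
cat > ax.py <<'E'
from fit import *
import sys
from scipy.spatial.transform import Rotation as Ro
tag=sys.argv[1]
s=observe(); R=Ro.from_euler('xyz',s['tool_rot']).as_matrix()
print(s['clock'],s['position'],s['tool_rot'],s['force'],s['qpos'])
for c,(x0,y0,x1,y1) in (('top',(350,250,560,410)),('side',(90,10,250,150))):
    g=snap(c,c+tag); im=cv2.resize(g['frame'][y0:y1,x0:x1,::-1],None,fx=3.8,fy=3.8,interpolation=cv2.INTER_CUBIC); im=cv2.convertScaleAbs(im,alpha=1.6,beta=20)
    for k in (-.1,-.073,-.048,-.025,0,.025):
        u=(proj(g,s['position']+k*R[:,2])-[x0,y0])*3.8; cv2.circle(im,tuple(int(v) for v in u),3,(0,0,255) if k<0 else (255,0,0),-1)
    for sx in (-1,1):
      for k in (-.1,-.048,-.003,.025):
        u=(proj(g,s['position']+k*R[:,2]+sx*.0145*R[:,1])-[x0,y0])*3.8; cv2.circle(im,tuple(int(v) for v in u),2,(0,255,0),-1)
    cv2.imwrite(f'pics/ax_{c}{tag}.png',im[:600,:800])
E
python3 ax.py 2
```

```text
6.25 [ 0.3825 -0.1779  0.2515] [-2.4565 -0.9656  0.0673] [-0.4508  0.1894  0.2498] [ 0.5106  0.642   0.6569  2.2189 -1.2478  1.5916  0.913 ]
```

View pics/ax_top2.png

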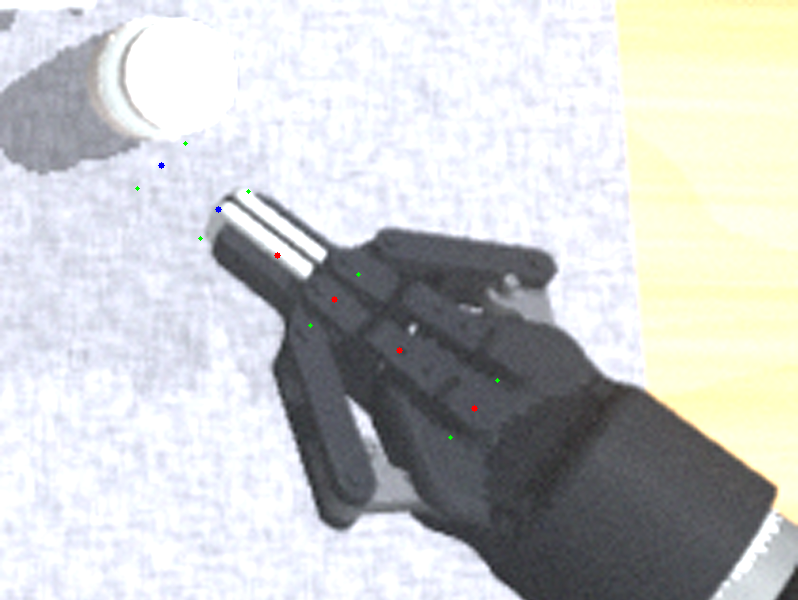

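View pics/ax_side2.png

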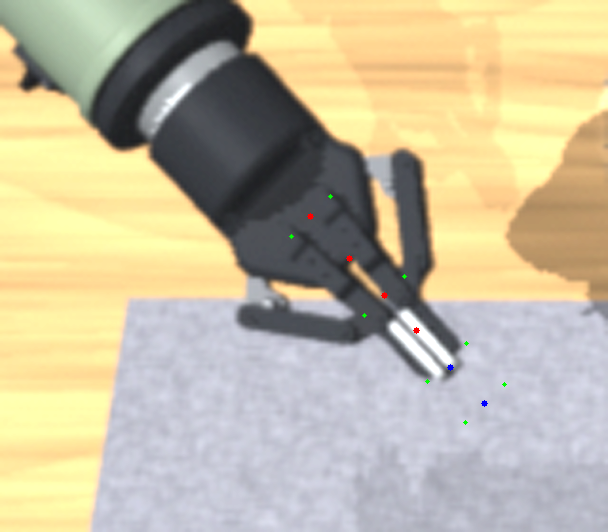

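```bash
cat > wb.py <<'E'
from fit import *
from scipy.spatial.transform import Rotation as Ro
s=observe(); R=Ro.from_euler('xyz',s['tool_rot']).as_matrix()
g=grab_frame('top'); x0,y0=370,270;k=6
im=cv2.resize(g['frame'][y0:y0+95,x0:x0+130,::-1],None,fx=k,fy=k,interpolation=cv2.INTER_CUBIC); im=cv2.convertScaleAbs(im,alpha=1.6,beta=20)
for zt,col in ((-.005,(0,0,255)),(.003,(0,200,0))):
    for x in (-.011,.011):
        c=[tuple(int(v) for v in (proj(g,s['position']+R@np.array([x,y,z]))-[x0,y0])*k) for y,z in ((-.0145,zt-.03),(-.0145,zt),(.0145,zt),(.0145,zt-.03))]
        cv2.polylines(im,[np.array(c)],False,col,2 if x>0 else 1)
cv2.imwrite('pics/wb.png',im)
E
python3 wb.py
```

```text
(no output)
```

View pics/wb.png

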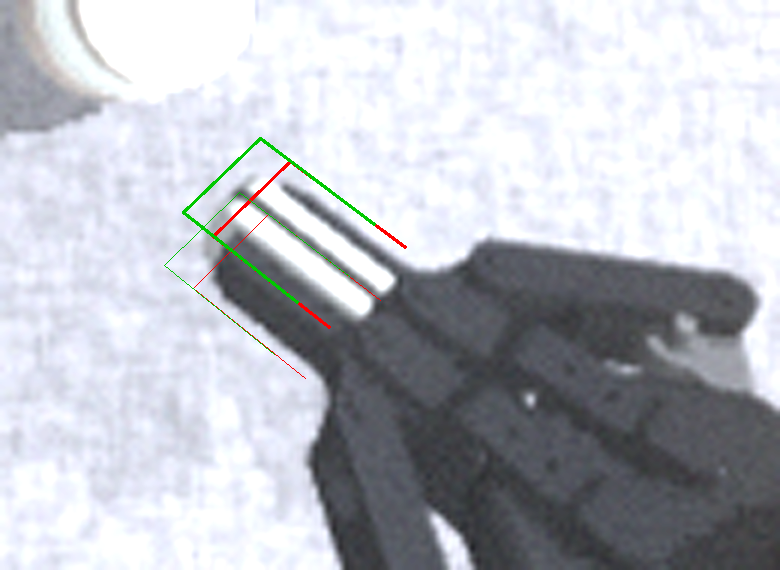

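```bash
sed -i 's/return tip-.025\*d/return tip+.004*d/' ik.py
sed -i 's/^FING=.*/FING=box(.011,.0145,-.040,-.004,10); LINK=np.array([(a*.0135,b*(.025+(-.042-z)\/.058*.038),z) for a in g for b in g for z in np.linspace(-.100,-.042,10)])/; s/^BODY=.*/BODY=box(.0425,.0425,-.22,-.075,16)/' s2.py
cat > s6.py <<'E'
from sim import *
from h import observe
np.set_printoptions(precision=2,suppress=True)
q0=observe()['qpos']
def linkgap(Pt,R):
    q=(R.apply(LINK)+Pt-L0)@F*1000
    m=(q[:,2]>-8); return (-24-q[m,0].max()) if m.any() else 99, (-24-q[:,0].max())
for a in (15,20,25,30,35,40):
  for t in (25,30,35):
    for y in (-80,-50):
      Pt,R,cd,deep=place(a,t,180,y,12); d=R.as_matrix()[:,2]; Bw=Pt-.015*F[:,2]
      o=track(q0,[(P,R) for P in (Bw-.1*d+np.array([0,0,.1]),Bw-.1*d,Bw,Pt,Pt+.112*F[:,2])])
      print(a,t,y,'cd %.0f deep %.0f'%(cd,deep),clear(Pt,R),linkgap(Pt,R),'err',[x[1].round(3) for x in o],o[3][0])
E
python3 s6.py
```

```text
15 25 -80 cd -11 deep -6 [] (99, np.float64(13.71042556302023)) err [np.float64(0.085), np.float64(0.141), np.float64(0.198), np.float64(0.192), np.float64(0.187)] [ 2.    0.82 -1.29  2.42 -1.25  0.35  0.83]
15 25 -50 cd -11 deep -6 [] (99, np.float64(13.710425563020223)) err [np.float64(0.111), np.float64(0.16), np.float64(0.214), np.float64(0.209), np.float64(0.202)] [ 1.99  0.79 -1.28  2.42 -1.25  0.37  0.82]
15 30 -80 cd -10 deep -6 [] (99, np.float64(15.431121762831474)) err [np.float64(0.072), np.float64(0.138), np.float64(0.198), np.float64(0.192), np.float64(0.177)] [ 1.96  0.66 -1.3   2.42 -1.25  0.37  0.68]
15 30 -50 cd -10 deep -6 [] (99, np.float64(15.431121762831452)) err [np.float64(0.1), np.float64(0.157), np.float64(0.212), np.float64(0.205), np.float64(0.187)] [ 1.93  0.64 -1.29  2.41 -1.25  0.39  0.66]
15 35 -80 cd -9 deep -7 [] (np.float64(19.29625561685007), np.float64(16.94305056266331)) err [np.float64(0.057), np.float64(0.132), np.float64(0.194), np.float64(0.186), np.float64(0.161)] [ 1.9   0.52 -1.33  2.41 -1.25  0.37  0.52]
15 35 -50 cd -9 deep -7 [] (np.flo
[... 6136 characters left out ...]
 -50 cd -5 deep -1 ['linklip'] (np.float64(3.186142115464886), np.float64(-1.5023586815422547)) err [np.float64(0.0), np.float64(0.0), np.float64(0.0), np.float64(0.0), np.float64(0.0)] [ 1.45  1.18 -1.    2.29 -1.25  0.29  0.99]
40 35 -80 cd -4 deep -2 ['linklip'] (np.float64(2.166979991908697), np.float64(-0.18622506227807278)) err [np.float64(0.0), np.float64(0.0), np.float64(0.0), np.float64(0.0), np.float64(0.0)] [ 1.31  0.99 -0.77  2.23 -1.25  0.52  0.87]
40 35 -50 cd -4 deep -2 ['linklip'] (np.float64(2.166979991908665), np.float64(-0.1862250622781012)) err [np.float64(0.0), np.float64(0.0), np.float64(0.0), np.float64(0.0), np.float64(0.0)] [ 1.39  1.08 -0.95  2.28 -1.25  0.33  0.87]
```

```bash
cat > s7.py <<'E'
from sim import *
from s6h import linkgap,jard
from h import observe
import sys
np.set_printoptions(precision=3,suppress=True)
a,t,y,D=[float(v) for v in sys.argv[1:5]]
Pt,R,cd,deep=place(a,t,180,y,D); d=R.as_matrix()[:,2]
Bw=Pt-.015*F[:,2]
W=dict(up=Bw-.1*d+np.array([0,0,.1]),back=Bw-.1*d,mid=Bw-.05*d,below=Bw,contact=Pt,end=Pt+.110*F[:,2])
s=observe(); q0=s['qpos']; R0=Ro.from_euler('xyz',s['tool_rot']); P0=s['position']
print('now',P0*1000,'cd',cd,deep,linkgap(Pt,R),'F',F[:,2],'d',d)
for k,P in W.items(): print(k,P*1000,'shift',(P-P0)*1000,jard(P,R),clear(P,R))
print('turn',(R*R0.inv()).as_rotvec())
for k,(q,e1,e2) in zip(W,track(q0,[(P,R) for P in W.values()])): print(k,q,e1.round(4))
E
cat > s6h.py <<'E'
from sim import *
def linkgap(Pt,R):
    q=(R.apply(LINK)+Pt-L0)@F*1000
    m=(q[:,2]>-8); return (-24-q[m,0].max()) if m.any() else 99, (-24-q[:,0].max())
def jard(P,R):
    W=np.vstack([R.apply(B)+P for B in (FING,LINK,BODY)]); o=[]
    for (x,y,r,h) in (JAR,MUG,BLK):
        dz=np.maximum(W[:,2]-h,0); dr=np.maximum(np.hypot(W[:,0]-x,W[:,1]-y)-r,0); o.append(np.hypot(dz,dr).min()*1000)
    return 'jar,mug,blk',np.round(o)
E
python3 s7.py 38 30 -90 10; python3 s7.py 38 32 -75 10
```

```text
now [ 382.434 -177.497  251.505] cd -7.118661139427349 -3.2984012307549024 (np.float64(6.676031330350362), np.float64(1.9875305333432536)) F [0.642 0.033 0.766] d [ 0.65   0.65  -0.394]
up [ 392.401 -166.167  233.69 ] shift [  9.967  11.33  -17.815] ('jar,mug,blk', array([150., 314., 212.])) []
back [ 392.401 -166.167  133.69 ] shift [   9.967   11.33  -117.815] ('jar,mug,blk', array([ 57., 280., 121.])) []
mid [ 424.88  -133.656  113.99 ] shift [  42.446   43.841 -137.515] ('jar,mug,blk', array([ 38., 245.,  89.])) []
below [ 457.36  -101.144   94.29 ] shift [  74.926   76.352 -157.216] ('jar,mug,blk', array([ 16., 215.,  65.])) []
contact [ 466.988 -100.644  105.78 ] shift [  84.555   76.852 -145.725] ('jar,mug,blk', array([ 15., 217.,  78.])) []
end [537.6   -96.977 190.045] shift [155.166  80.52  -61.46 ] ('jar,mug,blk', array([100., 260., 171.])) []
turn [-0.008 -0.081 -0.034]
up [ 1.014  0.577 -0.034  2.258 -1.248  1.228  0.905] 0.0
back [ 1.215  0.824 -0.288  2.243 -1.25   0.989  1.061] 0.0
mid [ 1.368  0.943 -0.622  2.255 -1.249  0.7    1.025] 0.0
below [ 1.44   1.106 -0.863 
[... 701 characters left out ...]
 94.385] shift [  74.25    91.338 -157.12 ] ('jar,mug,blk', array([ 28., 200.,  62.])) []
contact [466.313 -85.659 105.876] shift [  83.879   91.838 -145.629] ('jar,mug,blk', array([ 28., 202.,  76.])) []
end [536.924 -81.992 190.141] shift [154.49   95.505 -61.365] ('jar,mug,blk', array([105., 248., 170.])) []
turn [-0.01  -0.047 -0.034]
up [ 1.017  0.544 -0.079  2.281 -1.249  1.18   0.856] 0.0
back [ 1.24   0.805 -0.36   2.271 -1.25   0.917  1.015] 0.0
mid [ 1.39   0.944 -0.693  2.281 -1.249  0.62   0.981] 0.0
below [ 1.453  1.123 -0.928  2.281 -1.249  0.344  0.976] 0.0
contact [ 1.439  1.098 -0.943  2.272 -1.25   0.351  0.939] 0.0
end [ 1.317  0.893 -0.975  2.175 -1.242  0.449  0.67 ] 0.0
```

Emit:
move_arm --motion '[[[3,9,-5],[-0.003,-0.016,-0.011]],[[7,17,-10],[-0.007,-0.031,-0.022]],[[11,26,-15],[-0.01,-0.047,-0.034]],[[11,26,-30],[-0.01,-0.047,-0.034]],[[11,26,-50],[-0.01,-0.047,-0.034]],[[11,26,-70],[-0.01,-0.047,-0.034]],[[11,26,-90],[-0.01,-0.047,-0.034]],[[11,26,-105],[-0.01,-0.047,-0.034]],[[11,26,-115],[-0.01,-0.047,-0.034]],[[11,26,-115],[-0.01,-0.047,-0.034]]]'

```text
clock: 7.65
position: [0.3931, -0.1516, 0.1355]
tool_rot: [-2.474, -1.012, 0.046]
force: [0.5, -0.0, 0.6]
grip_width: 0.0001
```

```bash
python3 log.py; python3 s7.py 38 32 -75 10;  python3 -c "
from h import *
for c in ('top','side','wrist'): snap(c,c+'3')"
```

```text
7.65 q [ 1.2197  0.804  -0.3327  2.2704 -1.2592  0.9358  1.0238] p [ 0.3931 -0.1516  0.1355] [-2.4735 -1.0115  0.0463] F [ 0.4832 -0.0349  0.6028] 5.8327294634283665e-05
now [ 393.069 -151.615  135.538] cd -6.690690558105455 -3.628882336984008 (np.float64(6.290081069352993), np.float64(2.532407343431249)) F [0.642 0.033 0.766] d [ 0.635  0.649 -0.418]
up [ 393.14  -151.109  236.143] shift [  0.071   0.507 100.605] ('jar,mug,blk', array([155., 302., 208.])) []
back [ 393.14  -151.109  136.143] shift [0.071 0.507 0.605] ('jar,mug,blk', array([ 65., 266., 117.])) []
mid [ 424.912 -118.634  115.264] shift [ 31.843  32.981 -20.274] ('jar,mug,blk', array([ 42., 230.,  85.])) []
below [456.684 -86.159  94.385] shift [ 63.615  65.456 -41.153] ('jar,mug,blk', array([ 28., 200.,  62.])) []
contact [466.313 -85.659 105.876] shift [ 73.244  65.956 -29.663] ('jar,mug,blk', array([ 28., 202.,  76.])) []
end [536.924 -81.992 190.141] shift [143.856  69.623  54.602] ('jar,mug,blk', array([105., 248., 170.])) []
turn [-0.003 -0.001  0.001]
up [ 1.216  0.556 -0.33   2.271 -1.192  1.065  0.787] 0.0
back [ 1.241  0.805 -0.362  2.271 -1.249  0.916  1.014] 0.0
mid [ 1.391  0.944 -0.694  2.281 -1.249  0.619  0.98 ] 0.0
below [ 1.453  1.124 -0.928  2.281 -1.248  0.344  0.975] 0.0
contact [ 1.439  1.098 -0.942  2.272 -1.25   0.351  0.94 ] 0.0
end [ 1.317  0.893 -0.975  2.175 -1.242  0.449  0.67 ] 0.0
```

View pics/wrist3.png

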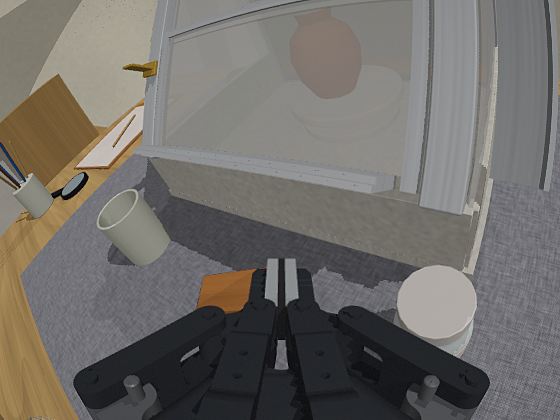

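View pics/top3.png

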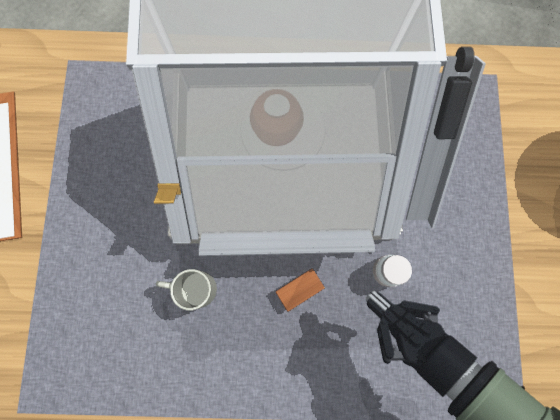

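```bash
cat > s8.py <<'E'
from sim import *
from s6h import *
from h import observe
np.set_printoptions(precision=2,suppress=True)
s=observe(); q0=s['qpos']; P0=s['position']
def go(a,t,roll,y,D=10):
    Pt,R,cd,deep=place(a,t,180+roll,y,D); d=R.as_matrix()[:,2]; Bw=Pt-.015*F[:,2]
    o=track(q0,[(P,R) for P in (P0,Bw-.05*d,Bw,Pt,Pt+.11*F[:,2])],15)
    print(a,t,roll,y,'cd %.0f deep %.0f'%(cd,deep),clear(Pt,R),'gap %.0f %.0f'%linkgap(Pt,R),'err %.3f'%max(x[1] for x in o),'q5',np.array([x[0][4] for x in o]),'q3',np.array([x[0][2] for x in o]),'q6',np.array([x[0][5] for x in o]))
for v in [(38,32,0,-75),(38,32,15,-75),(38,32,-15,-75),(38,38,0,-75),(38,25,0,-75),(45,32,0,-75),(32,32,0,-75),(38,32,0,-40),(38,32,0,-100)]: go(*v)
E
python3 s8.py
```

```text
38 32 0 -75 cd -7 deep -4 [] gap 6 3 err 0.000 q5 [-1.26 -1.26 -1.26 -1.26 -1.25] q3 [-0.33 -0.68 -0.92 -0.94 -0.97] q6 [0.94 0.63 0.35 0.36 0.45]
38 32 15 -75 cd -23 deep -5 [] gap 25 4 err 0.000 q5 [-1.26 -1.26 -1.26 -1.26 -1.25] q3 [-0.33 -0.68 -0.92 -0.94 -0.97] q6 [0.94 0.63 0.35 0.36 0.45]
38 32 -15 -75 cd -9 deep -3 [] gap 8 2 err 0.000 q5 [-1.24 -1.25 -1.25 -1.25 -1.24] q3 [-0.38 -0.69 -0.92 -0.94 -0.98] q6 [0.91 0.62 0.34 0.35 0.45]
38 38 0 -75 cd -5 deep -5 [] gap 5 4 err 0.000 q5 [-1.22 -1.25 -1.25 -1.25 -1.21] q3 [-0.3  -0.6  -0.85 -0.85 -0.84] q6 [0.91 0.66 0.39 0.41 0.53]
38 25 0 -75 cd -8 deep -3 [] gap 99 1 err 0.000 q5 [-1.26 -1.26 -1.26 -1.26 -1.25] q3 [-0.43 -0.74 -0.96 -0.99 -1.1 ] q6 [0.92 0.62 0.34 0.33 0.36]
45 32 0 -75 cd -5 deep -2 ['linklip'] gap 1 -3 err 0.000 q5 [-1.12 -1.22 -1.25 -1.25 -1.25] q3 [-0.3  -0.36 -0.58 -0.59 -0.64] q6 [1.03 0.95 0.73 0.74 0.79]
32 32 0 -75 cd -8 deep -5 [] gap 11 7 err 0.024 q5 [-1.26 -1.26 -1.26 -1.26 -1.26] q3 [-0.72 -1.03 -1.05 -1.08 -1.19] q6 [0.61 0.25 0.19 0.19 0.19]
38 32 0 -40 cd -7 deep -4 [] gap 6 3 err 0.008 q5 [-1.26 -1.26 -1.26 -1.26 -1.26] q3 [-0.33 -0.91 -1.06 -1.09 -1.16] q6 [0.94 0.4  0.18 0.18 0.25]
38 32 0 -100 cd -7 deep -4 [] gap 6 3 err 0.000 q5 [-1.26 -1.26 -1.26 -1.26 -1.25] q3 [-0.33 -0.52 -0.78 -0.79 -0.83] q6 [0.94 0.77 0.51 0.51 0.58]
```

```bash
cat > s9.py <<'E'
from sim import *
from s6h import *
from h import observe
np.set_printoptions(precision=2,suppress=True)
s=observe(); q0=s['qpos']; P0=s['position']
rng=np.random.default_rng(1); res=[]
for i in range(150):
    a=rng.uniform(36,40);t=rng.uniform(30,38);roll=rng.uniform(-12,12);y=rng.uniform(-100,-70)
    Pt,R,cd,deep=place(a,t,180+roll,y,10); d=R.as_matrix()[:,2]; Bw=Pt-.015*F[:,2]
    wa,wt,wr=rng.uniform(30,75),rng.uniform(25,60),rng.uniform(-40,40)
    _,R1=target(np.load('p.npy'),wa,wt,180+wr,0,0,0,0); P1=P0+rng.uniform([-.08,-.12,0],[.0,.04,.12])
    o=track(q0,[(P1,R1),(Bw-.05*d,R),(Bw,R),(Pt,R),(Pt+.11*F[:,2],R)],12)
    m=min(np.minimum(q-lo,hi-q).min() for q,_,_ in o); e=max(x[1] for x in o)
    if e<.002: res.append((m,a,t,roll,y,wa,wt,wr,(P1-P0)*1000,[x[0][4].round(2) for x in o],o[3][0]))
res.sort(key=lambda r:-r[0])
for r in res[:8]: print(*[np.round(v,2) for v in r[:8]],r[8].round(0),r[9],r[10])
E
time python3 s9.py
```

```text
0.02 39.31 37.62 7.79 -86.46 67.31 50.56 1.53 [-65. -82.  84.] [np.float64(-0.68), np.float64(-1.21), np.float64(-1.24), np.float64(-1.24), np.float64(-1.21)] [ 1.28  0.94 -0.73  2.23 -1.24  0.54  0.67]
0.02 39.34 37.47 -1.3 -78.1 49.38 34.76 12.15 [-4.  9. 34.] [np.float64(-1.05), np.float64(-1.23), np.float64(-1.24), np.float64(-1.24), np.float64(-1.21)] [ 1.3   0.96 -0.78  2.24 -1.24  0.49  0.83]
0.02 39.94 37.24 0.77 -98.17 57.21 33.81 -22.88 [ -5. -21.  53.] [np.float64(-0.87), np.float64(-1.21), np.float64(-1.24), np.float64(-1.24), np.float64(-1.21)] [ 1.22  0.91 -0.64  2.2  -1.24  0.63  0.8 ]
0.02 37.58 37.21 -11.63 -90.92 63.84 30.65 -11.1 [-12. -65.  29.] [np.float64(-0.77), np.float64(-1.23), np.float64(-1.24), np.float64(-1.24), np.float64(-1.21)] [ 1.33  0.97 -0.8   2.24 -1.24  0.47  1.02]
0.02 38.85 36.98 -5.48 -80.05 71.68 26.57 25.67 [-61.   8.  77.] [np.float64(-0.78), np.float64(-1.23), np.float64(-1.24), np.float64(-1.24), np.float64(-1.21)] [ 1.32  0.98 -0.8   2.25 -1.24  0.47  0.92]
0.02 38.17 37.74 4.91 -83.64 50.87 41.32 14.56 [-61.  -6.  59.] [np.float64(-0.91), np.float64(-1.24), np.float64(-1.24), np.float64(-1.24), np.float64(-1.21)] [ 1.32  0.96 -0.8   2.24 -1.24  0.46  0.72]
0.02 39.74 37.22 5.16 -79.73 62.38 45.12 23.07 [-40. -84.  11.] [np.float64(-0.77), np.float64(-1.23), np.float64(-1.24), np.float64(-1.24), np.float64(-1.21)] [ 1.29  0.96 -0.76  2.23 -1.24  0.52  0.72]
0.02 39.63 36.04 -7.75 -75.33 43.52 47.25 -11.51 [-63. -92.   9.] [np.float64(-0.84), np.float64(-1.21), np.float64(-1.24), np.float64(-1.24), np.float64(-1.22)] [ 1.33  0.99 -0.81  2.25 -1.24  0.48  0.98]
real	1m34.332s
user	1m32.116s
sys	0m0.209s
```

Emit:
move_arm --motion '[[[6,6,-4],[0,0,0]],[[12,12,-8],[0,0,0]],[[20,20,-13],[0,0,0]],[[28,29,-18],[0,0,0]],[[36,37,-23],[0,0,0]],[[44,45,-28],[0,0,0]],[[52,53,-34],[0,0,0]],[[58,60,-38],[0,0,0]],[[63,65,-41],[0,0,0]],[[63,65,-41],[0,0,0]]]'

```text
clock: 9.05
position: [0.4561, -0.0863, 0.0948]
tool_rot: [-2.473, -1.012, 0.046]
force: [-0.4, -1.1, -0.4]
grip_width: 0.0002
```

```bash
python3 log.py; python3 s7.py 38 32 -75 10 | head -7;  python3 -c "
from h import *
for c in ('top','side','wrist'): 
    g=snap(c,c+'4')
a=cv2.imread('pics/top4.png'); cv2.imwrite('pics/z4.png',cv2.resize(a[215:345,300:460],None,fx=5,fy=4.6,interpolation=cv2.INTER_CUBIC))
"; python3 log.py
```

```text
9.05 q [ 1.4497  1.1199 -0.9213  2.2806 -1.2546  0.3527  0.9794] p [ 0.4561 -0.0863  0.0948] [-2.473  -1.0119  0.0464] F [-0.3789 -1.0801 -0.3656] 0.0002294479137141673
now [456.069 -86.278  94.758] cd -6.690690558105455 -3.628882336984008 (np.float64(6.290081069352993), np.float64(2.532407343431249)) F [0.642 0.033 0.766] d [ 0.635  0.649 -0.418]
up [ 393.14  -151.109  236.143] shift [-62.929 -64.83  141.386] ('jar,mug,blk', array([155., 302., 208.])) []
back [ 393.14  -151.109  136.143] shift [-62.929 -64.83   41.386] ('jar,mug,blk', array([ 65., 266., 117.])) []
mid [ 424.912 -118.634  115.264] shift [-31.157 -32.356  20.506] ('jar,mug,blk', array([ 42., 230.,  85.])) []
below [456.684 -86.159  94.385] shift [ 0.615  0.119 -0.373] ('jar,mug,blk', array([ 28., 200.,  62.])) []
contact [466.313 -85.659 105.876] shift [10.244  0.619 11.118] ('jar,mug,blk', array([ 28., 202.,  76.])) []
end [536.924 -81.992 190.141] shift [80.856  4.286 95.383] ('jar,mug,blk', array([105., 248., 170.])) []
9.2 q [ 1.4499  1.1185 -0.9203  2.2806 -1.2547  0.3533  0.9795] p [ 0.4559 -0.0868  0.0947] [-2.4751 -1.0116  0.0477] F [-0.1067 -0.5351  0.7375] -0.00019674785217667218
```

View pics/wrist4.png

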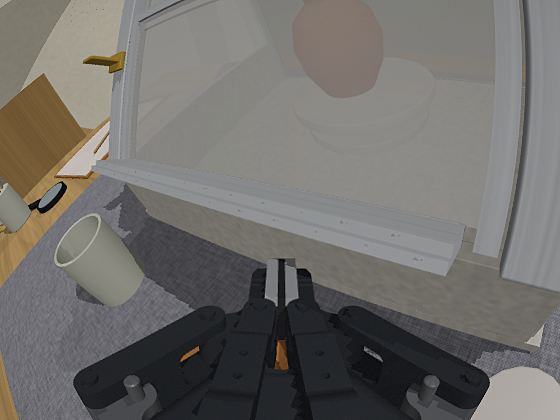

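View pics/z4.png

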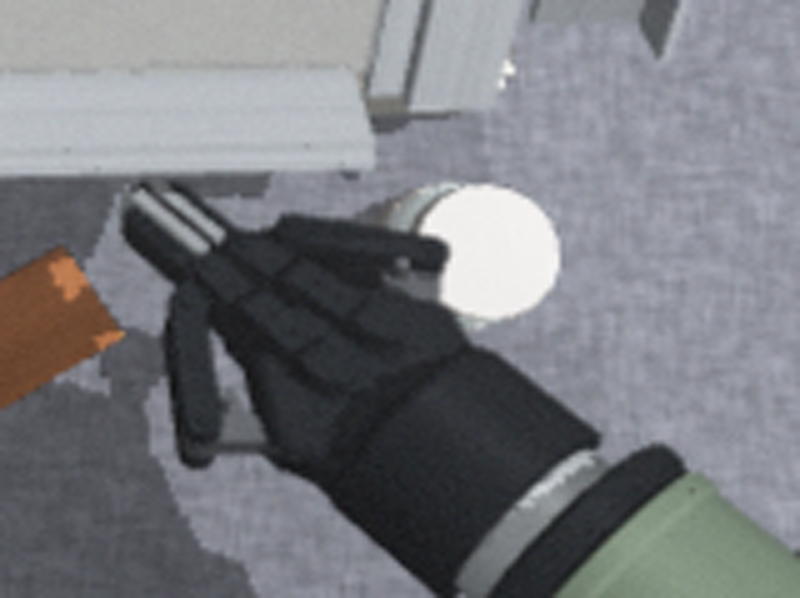

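View pics/side4.png

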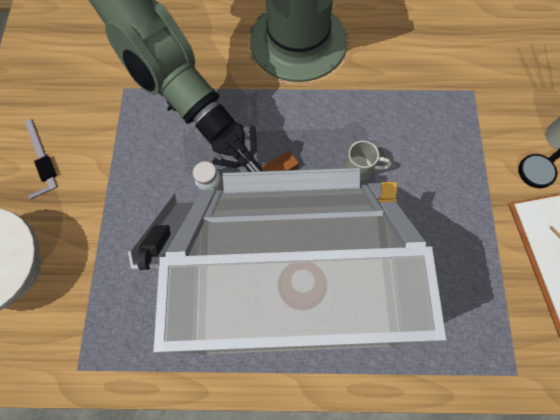

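```bash
cat > wb2.py <<'E'
from fit import *
from scipy.spatial.transform import Rotation as Ro
import sys
tag=sys.argv[1]; p=np.load('p.npy')
s=observe(); R=Ro.from_euler('xyz',s['tool_rot']).as_matrix()
Rc,tc=frame(p); Fm=np.stack([Rc@N,Rc@Y,Rc@U],1); L0=pt(p,'lip',(0,0,0))
for c,(x0,y0,w,h) in (('top',(290,215,120,90)),('side',(200,130,120,90))):
    g=grab_frame(c);k=6.6
    im=cv2.resize(g['frame'][y0:y0+h,x0:x0+w,::-1],None,fx=k,fy=k,interpolation=cv2.INTER_CUBIC); im=cv2.convertScaleAbs(im,alpha=1.6,beta=20)
    for zt,col in ((-.004,(0,0,255)),(.025,(0,200,0))):
        for x in (-.011,.011):
            cc=[tuple(int(v) for v in (proj(g,s['position']+R@np.array([x,y,z]))-[x0,y0])*k) for y,z in ((-.0145,zt-.03),(-.0145,zt),(.0145,zt),(.0145,zt-.03))]
            cv2.polylines(im,[np.array(cc)],False,col,1)
    sh=float(sys.argv[2])*1000 if len(sys.argv)>2 else 0
    for zz in (-5,5):
        cc=[tuple(int(v) for v in (proj(g,pt(p,'lip',(x,y,zz+sh)))-[x0,y0])*k) for x,y in ((19,-150),(-24,-150),(-24,150),(19,150))]
        cv2.polylines(im,[np.array(cc)],True,(255,0,0),1)
    cv2.imwrite(f'pics/wb_{c}{tag}.png',im)
for z in (-.004,.025):
    q=np.array([Fm.T@(s['position']+R@np.array([x,y,z])-L0) for x in (-.011,.011) for y in (-.0145,.0145)])*1000
    print('tool z',z,'corners in lip frame',q.round(1).tolist())
E
python3 wb2.py 4
```

```text
tool z -0.004 corners in lip frame [[-22.2, -64.1, -44.5], [-4.5, -87.0, -42.1], [-25.2, -64.2, -22.7], [-7.5, -87.0, -20.3]]
tool z 0.025 corners in lip frame [[0.5, -46.3, -41.3], [18.2, -69.1, -38.9], [-2.6, -46.3, -19.5], [15.1, -69.2, -17.1]]
```

View pics/wb_top4.png

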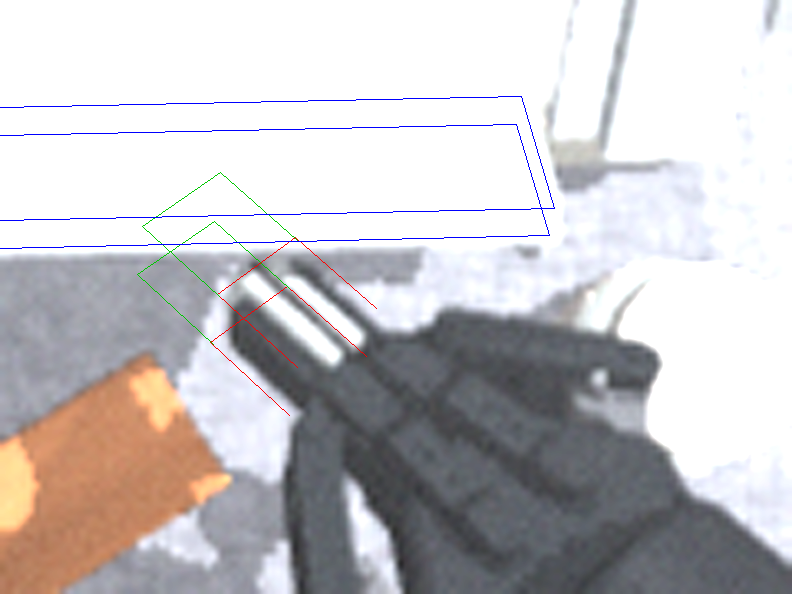

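View pics/wb_side4.png

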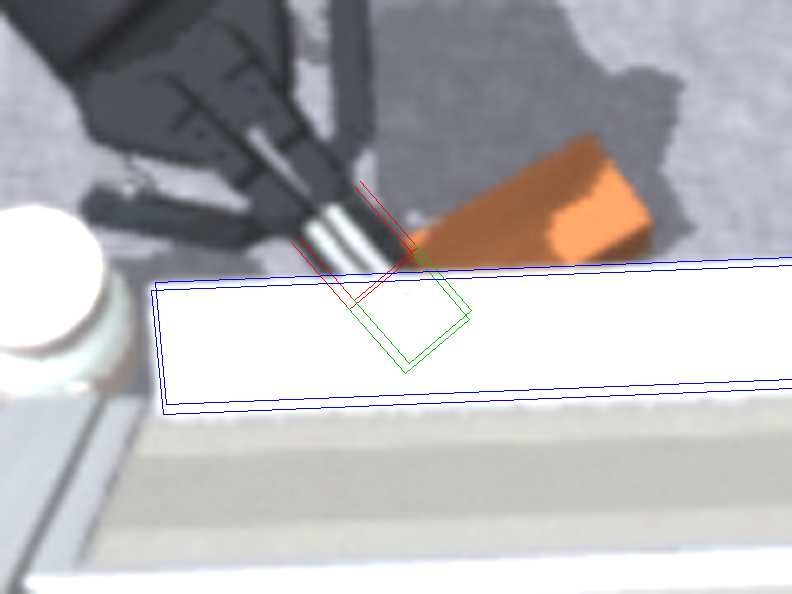

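Emit:
move_arm --motion '[[[3,0,-3],[0,0,0]],[[6,0,1],[0,0,0]],[[9,0,5],[0,0,0]],[[12,0,8],[0,0,0]],[[15,1,11],[0,0,0]],[[18,1,15],[0,0,0]],[[21,1,19],[0,0,0]],[[25,1,23],[0,0,0]],[[29,1,28],[0,0,0]],[[33,2,33],[0,0,0]],[[33,2,33],[0,0,0]]]'

```text
clock: 10.68
position: [0.4897, -0.0846, 0.1284]
tool_rot: [-2.474, -1.013, 0.047]
force: [0.5, -0.3, -0.3]
grip_width: -0.0001
```

```bash
python3 log.py; python3 wb2.py 5 .028
```

```text
10.675 q [ 1.4018  1.0479 -0.9639  2.2445 -1.2543  0.3693  0.8669] p [ 0.4897 -0.0846  0.1284] [-2.4744 -1.0131  0.0471] F [ 0.5394 -0.3221 -0.3271] -5.631574468056499e-05
tool z -0.004 corners in lip frame [[-17.9, -63.7, 3.0], [-0.2, -86.5, 5.5], [-21.0, -63.7, 24.8], [-3.3, -86.6, 27.2]]
tool z 0.025 corners in lip frame [[4.7, -45.8, 6.3], [22.4, -68.7, 8.7], [1.7, -45.9, 28.0], [19.3, -68.7, 30.5]]
```

View pics/wb_top5.png

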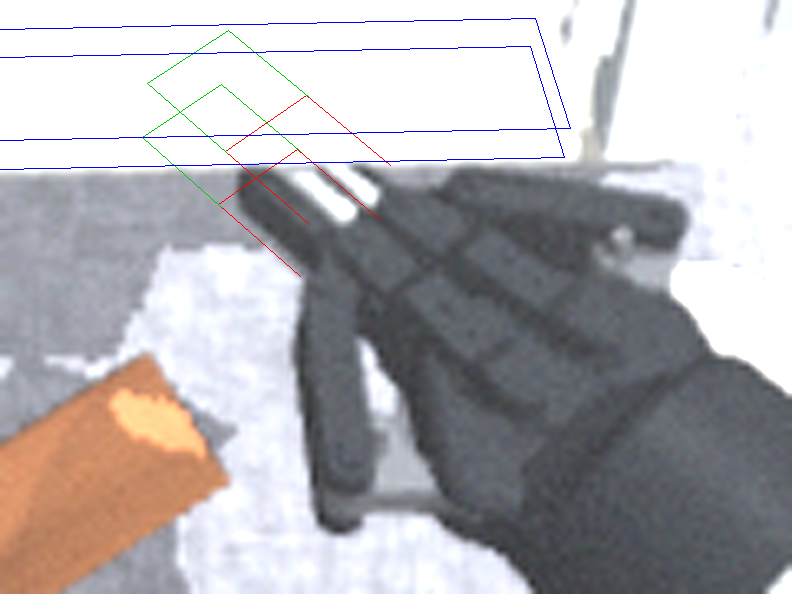

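View pics/wb_side5.png

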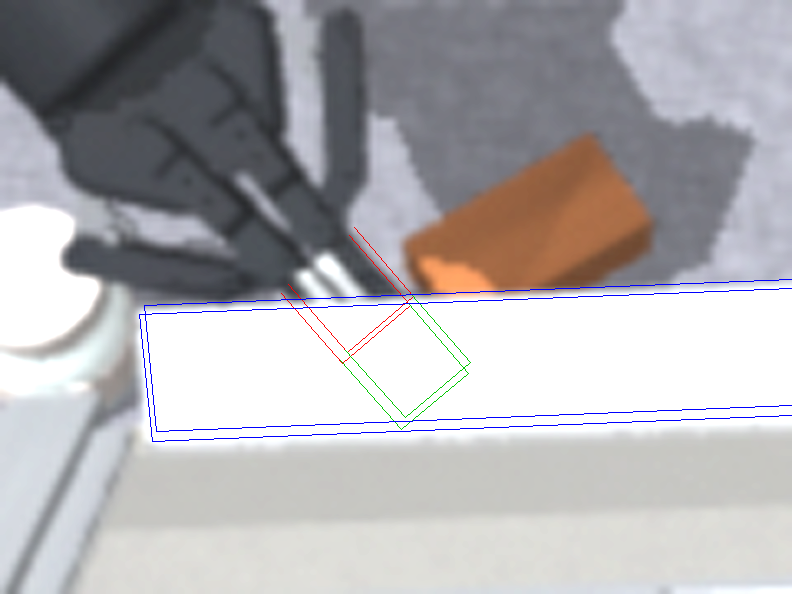

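Emit:
move_arm --motion '[[[4,0,5],[0,0,0]],[[9,0,11],[0,0,0]],[[14,1,17],[0,0,0]],[[19,1,23],[0,0,0]],[[24,1,29],[0,0,0]],[[29,1,35],[0,0,0]],[[34,2,41],[0,0,0]],[[38,2,46],[0,0,0]],[[41,2,49],[0,0,0]],[[41,2,49],[0,0,0]]]'

```text
clock: 12.02
position: [0.5304, -0.0824, 0.1772]
tool_rot: [-2.473, -1.013, 0.047]
force: [0.0, -0.2, -0.7]
grip_width: 0.0002
```

```bash
python3 log.py; python3 wb2.py 6 .092; python3 - <<'E'
from h import *
for c,x0,y0 in (('top',140,150),('side',240,150)):
    g=snap(c,c+'6')
    for l in ('mark_line','lip_line','jar','mug','block'):
        for o in outline_of(l,c)[:1]:
            ys,xs=np.nonzero(o['pixels']); print(c,l,round(o['score'],2),o['pixel'],xs.min(),xs.max(),ys.min(),ys.max())
for n,im,(x0,y0) in (('tl6','top6',(140,140)),('tr6','top6',(290,140)),('sl6','side6',(200,150)),('sr6','side6',(280,150))):
    a=cv2.imread(f'pics/{im}.png'); k=5
    r=cv2.resize(a[y0:y0+120,x0:x0+160],None,fx=k,fy=k,interpolation=cv2.INTER_CUBIC)
    for x in range(x0,x0+160,20): cv2.putText(r,str(x),((x-x0)*k,8),0,.3,(0,0,255))
    for y in range(y0,y0+120,20): cv2.putText(r,str(y),(0,(y-y0)*k+3),0,.3,(0,0,255))
    cv2.imwrite(f'pics/{n}.png',r)
E
```

```text
12.025 q [ 1.3295  0.9277 -0.976   2.1856 -1.2472  0.4305  0.7094] p [ 0.5304 -0.0824  0.1772] [-2.4735 -1.0128  0.0467] F [ 0.0144 -0.2285 -0.7324] 0.00019947417873386933
tool z -0.004 corners in lip frame [[-18.0, -63.6, 66.6], [-0.3, -86.4, 69.1], [-21.1, -63.6, 88.4], [-3.4, -86.5, 90.8]]
tool z 0.025 corners in lip frame [[4.6, -45.7, 69.9], [22.3, -68.6, 72.3], [1.5, -45.8, 91.6], [19.2, -68.6, 94.1]]
top lip_line 0.8 [284.9, 150.6] 167 406 96 212
top mug 0.63 [190.4, 284.5] 156 216 269 309
top block 0.57 [302.0, 288.2] 278 323 269 309
side mark_line 0.64 [386.4, 190.1] 378 396 182 201
side lip_line 0.96 [291.0, 215.6] 194 395 179 243
side jar 0.75 [204.3, 181.8] 195 217 163 189
side mug 0.71 [364.9, 163.4] 345 391 141 179
side block 0.89 [276.6, 165.5] 261 298 151 182
```

View pics/tl6.png

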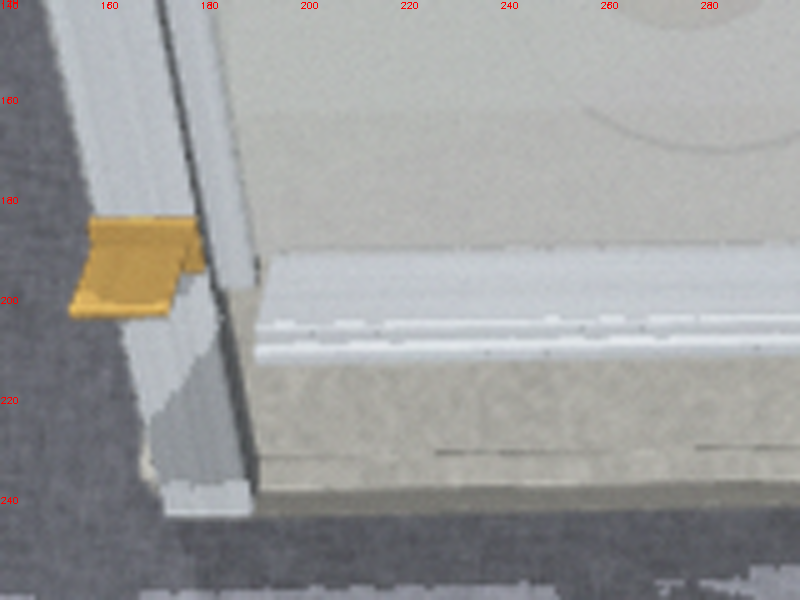

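View pics/tr6.png

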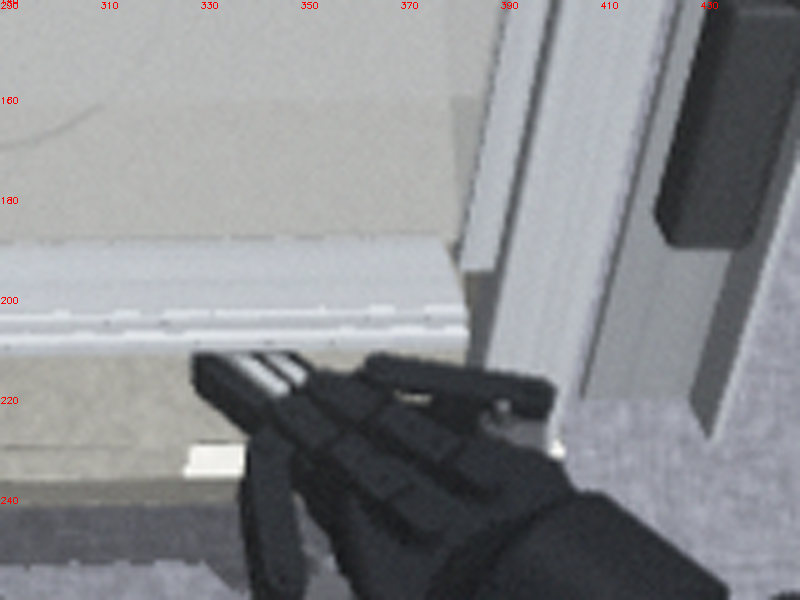

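View pics/sr6.png

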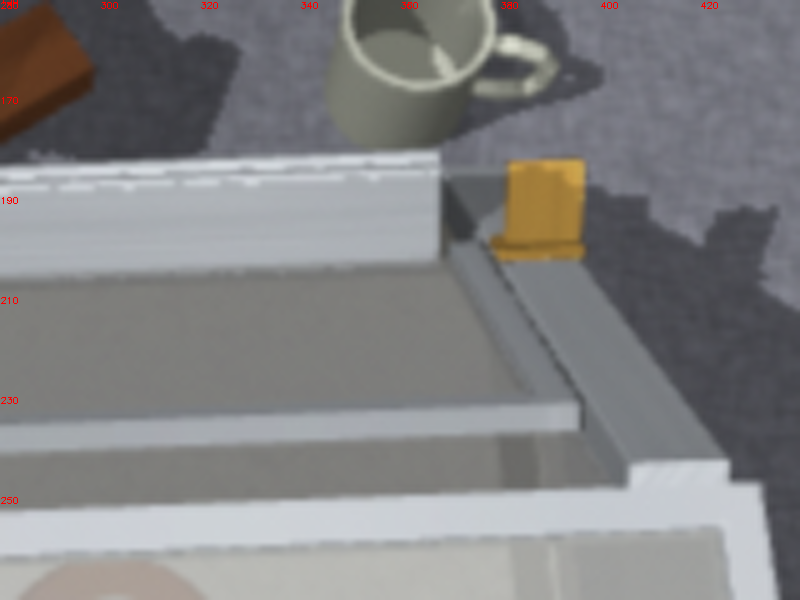

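View pics/sl6.png

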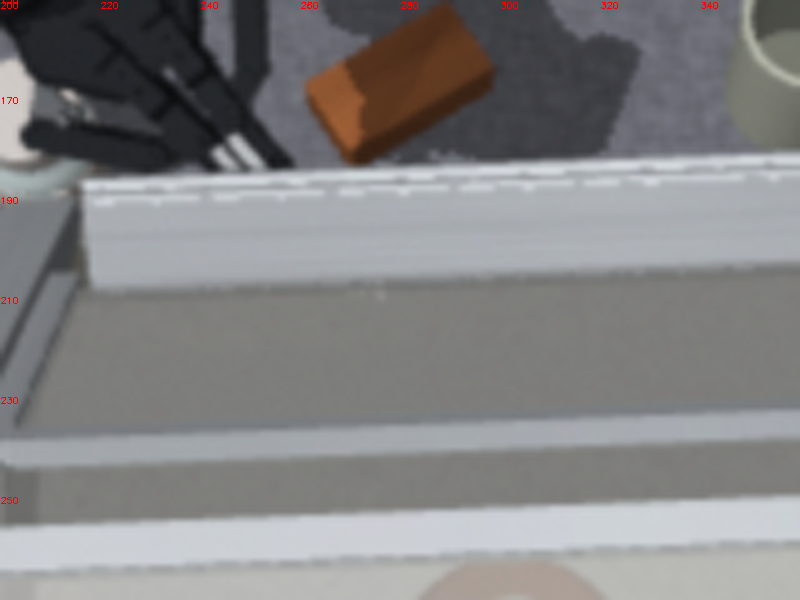

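```bash
cat > f2.py <<'E'
from fit import *
import sys
G=pickle.load(open('G0.pkl','rb'))
obs=[(0,'top','lip',(19,150,5),(201,232.4)),(0,'top','lip',(19,-150,5),(369.5,229.6)),(0,'top','lip',(-24,150,-5),(199,255.2)),(0,'top','lip',(-24,-150,-5),(374.6,252)),
(0,'side','lip',(19,-150,5),(224.4,193)),(0,'side','lip',(19,150,5),(360,187.6)),(0,'side','lip',(-24,-150,-5),(223,173)),(0,'side','lip',(-24,150,-5),(359.6,168.2)),
(1,'top','lip',(19,150,5),(195,190.6)),(1,'top','lip',(19,-150,5),(378,187.4)),(1,'top','lip',(-24,150,-5),(191,212.2)),(1,'top','lip',(-24,-150,-5),(383.4,210)),
(1,'side','lip',(19,-150,5),(218.4,208)),(1,'side','lip',(19,150,5),(368.2,202)),(1,'side','lip',(-24,-150,-5),(216.6,186)),(1,'side','lip',(-24,150,-5),(367.8,180)),
(0,'top','clip',(-22,15,-2),(154,203.4)),(0,'top','clip',(-22,-15,-2),(173.6,203.2)),(0,'top','clip',(-22,15,2),(154.6,200.6)),(0,'side','clip',(-22,-15,-2),(381.6,181.8)),(0,'side','clip',(-22,15,-2),(396.6,181.8))]
if len(sys.argv)>1: exec(open(sys.argv[1]).read())
K=1+max(o[0] for o in obs)
# params: x,y,yaw,n, smark, xt, small cam shifts(4), s_k...
def res(p,full=False):
    r=[]
    for k,cam,kd,q,uv in obs:
        if kd=='clip': q=(p[5]*1000,q[1],q[2])
        pp=[p[0],p[1],p[2],p[3],p[10+k],p[4]]
        off=p[6:8] if cam=='top' else p[8:10]
        r+=list(proj(G[cam],pt(pp,kd,q))+off-uv)
    if full: return np.array(r).reshape(-1,2)
    return np.r_[np.array(r),(p[3]+.026)/.002,(p[5]+.023)/.003,p[6:10]/1.0]
f=least_squares(res,np.r_[.667,0,.05,-.026,.117,-.023,0,0,0,0,[.01,.09,.11][:K]],loss='soft_l1')
p=f.x; print(p); print(res(p,True).round(1).tolist())
print('s',p[10:]-p[10],'remaining mm',(p[4]-p[10+K-1])*1000)
E
python3 f2.py
```

```text
[ 0.6642 -0.0039  0.0496 -0.026   0.1218 -0.0251  0.3201  0.6815  0.3595
  0.9677  0.0113  0.1046]
[[0.1, 0.9], [0.8, 0.6], [-0.4, -0.5], [-0.2, -0.7], [0.1, 0.1], [-0.0, 0.4], [0.3, 0.0], [0.1, -0.2], [-1.0, 0.1], [0.0, 0.3], [-0.1, 0.1], [-0.5, -1.1], [0.1, -0.4], [-0.3, -0.0], [0.5, -0.4], [-0.1, -0.0], [0.6, -0.3], [0.9, -0.5], [-0.5, 0.4], [-0.7, 0.2], [-0.4, -0.4]]
s [0.     0.0933] remaining mm 17.17893537844642
```

Emit:
move_arm --motion '[[[1.5,0,2],[0,0,0]],[[3,0,4],[0,0,0]],[[5,0,6],[0,0,0]],[[6.5,0,8],[0,0,0]],[[8,0,9.5],[0,0,0]],[[9.5,0.5,11],[0,0,0]],[[10.5,0.5,12.5],[0,0,0]],[[10.5,0.5,12.5],[0,0,0]]]'

```text
clock: 13.72
position: [0.5407, -0.0821, 0.1894]
tool_rot: [-2.474, -1.012, 0.047]
force: [-1.3, -0.3, -1.5]
grip_width: -0.0002
```

```bash
python3 log.py; python3 wb2.py 7 .110; cat > crop.py <<'E'
import sys
from h import *
t=sys.argv[1]
for c in ('top','side'): snap(c,c+t)
for n,im,(x0,y0) in (('tl','top',(140,140)),('tr','top',(290,130)),('sl','side',(200,150)),('sr','side',(280,150))):
    a=cv2.imread(f'pics/{im}{t}.png'); k=5
    r=cv2.resize(a[y0:y0+120,x0:x0+160],None,fx=k,fy=k,interpolation=cv2.INTER_CUBIC)
    for x in range(x0,x0+160,20): cv2.putText(r,str(x),((x-x0)*k,8),0,.3,(0,0,255))
    for y in range(y0,y0+120,20): cv2.putText(r,str(y),(0,(y-y0)*k+3),0,.3,(0,0,255))
    cv2.imwrite(f'pics/{n}{t}.png',r)
E
python3 crop.py 7
```

```text
13.725 q [ 1.3107  0.8983 -0.9745  2.1675 -1.2417  0.4469  0.6671] p [ 0.5407 -0.0821  0.1894] [-2.4739 -1.0122  0.0466] F [-1.309  -0.3357 -1.4643] -0.0001623842751696557
tool z -0.004 corners in lip frame [[-17.9, -63.8, 82.7], [-0.3, -86.7, 85.1], [-21.0, -63.9, 104.4], [-3.3, -86.7, 106.9]]
tool z 0.025 corners in lip frame [[4.7, -46.0, 85.9], [22.4, -68.8, 88.3], [1.6, -46.0, 107.7], [19.3, -68.9, 110.1]]
```

View pics/tl7.png

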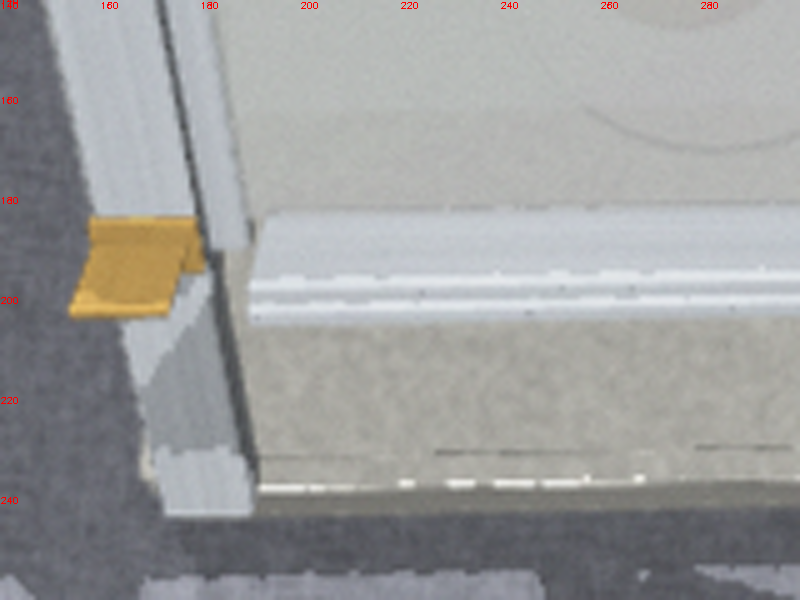

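View pics/tr7.png

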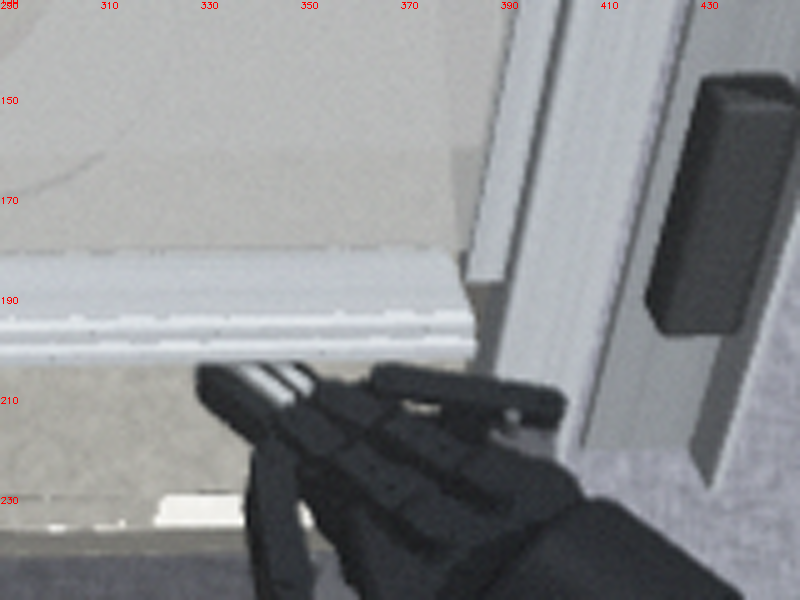

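View pics/sr7.png

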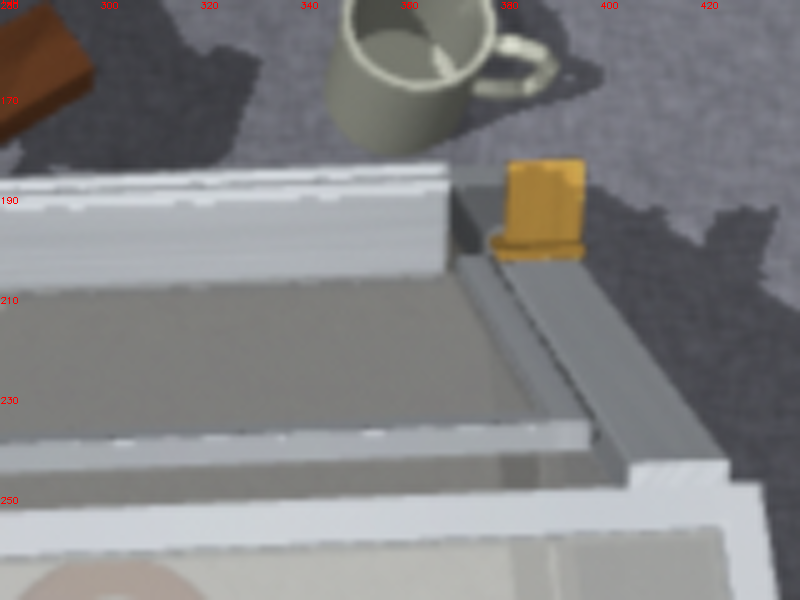

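View pics/sl7.png

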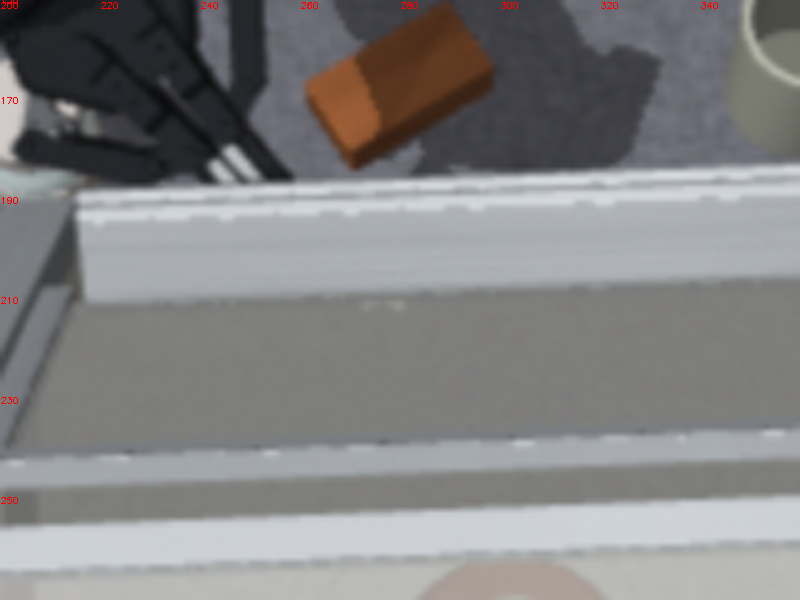

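```bash
cat > o2.py <<'E'
obs+=[(2,'top','lip',(19,150,5),(194,182.4)),(2,'top','lip',(19,-150,5),(379.4,180)),(2,'top','lip',(-24,150,-5),(189.6,205)),(2,'top','lip',(-24,-150,-5),(385,201.6)),
(2,'side','lip',(19,-150,5),(217.2,210.2)),(2,'side','lip',(19,150,5),(369.4,204.6)),(2,'side','lip',(-24,-150,-5),(215.6,188.4)),(2,'side','lip',(-24,150,-5),(369.6,182.6))]
E
python3 f2.py o2.py
```

```text
[ 0.6643 -0.0041  0.0491 -0.026   0.122  -0.0254  0.3314  0.7771  0.4233
  1.0037  0.0114  0.1047  0.12  ]
[[0.2, 0.9], [0.9, 0.6], [-0.3, -0.5], [-0.1, -0.6], [0.0, 0.1], [-0.0, 0.5], [0.3, 0.0], [0.1, -0.2], [-0.9, 0.1], [0.2, 0.4], [0.1, 0.1], [-0.3, -1.0], [0.0, -0.4], [-0.3, 0.1], [0.5, -0.4], [-0.1, 0.1], [0.7, -0.4], [0.9, -0.5], [-0.4, 0.4], [-0.7, 0.2], [-0.3, -0.4], [-1.2, 0.5], [0.2, 0.0], [0.1, -0.5], [-0.4, -0.3], [0.1, 0.1], [-0.0, 0.1], [0.4, -0.4], [-0.5, -0.3]]
s [0.     0.0933 0.1086] remaining mm 2.0273771373738594
```

Emit:
move_arm --motion '[[[-2,0,-3],[0,0,0]],[[-5,0,-6],[0,0,0]],[[-8,0,-10],[0,0,0]],[[-11,-1,-13],[0,0,0]],[[-18,-7,-9],[0,0,0]],[[-27,-17,-3],[0,0,0]],[[-38,-28,4],[0,0,0]],[[-50,-40,12],[0,0,0]],[[-65,-55,20],[0,0,0]],[[-80,-70,28],[0,0,0]],[[-90,-80,35],[0,0,0]],[[-90,-80,35],[0,0,0]]]'

```text
clock: 15.42
position: [0.4501, -0.1631, 0.2245]
tool_rot: [-2.477, -1.011, 0.047]
force: [0.6, 0.4, 0.2]
grip_width: 0.0001
```

```bash
python3 log.py; python3 crop.py 8; python3 - <<'E'
from h import *
for c in ('top','side'):
    snap(c,c+'9')
    for l in ('mark_line','lip_line','jar','mug','block','vase'):
        for o in outline_of(l,c)[:1]:
            ys,xs=np.nonzero(o['pixels']); print(c,l,round(o['score'],2),o['pixel'],xs.min(),xs.max(),ys.min(),ys.max())
E
```

```text
15.425 q [ 1.492   0.7386 -0.8311  2.1622 -1.0072  0.7564  0.5231] p [ 0.4501 -0.1631  0.2245] [-2.4767 -1.0115  0.0474] F [0.6316 0.4432 0.1937] 0.00013842744156039428
top mark_line 0.79 [166.4, 190.2] 154 180 183 203
top jar 0.68 [384.2, 277.0] 373 401 256 286
top mug 0.77 [189.3, 285.9] 156 217 268 309
top block 0.79 [298.0, 288.1] 276 323 268 310
side mark_line 0.7 [206.1, 175.0] 193 220 162 189
side lip_line 0.58 [292.8, 215.4] 192 397 182 247
side jar 0.82 [204.9, 175.5] 193 221 161 189
side mug 0.7 [364.5, 163.3] 345 391 141 180
side block 0.67 [276.6, 166.8] 261 298 150 184
```

View pics/tl8.png

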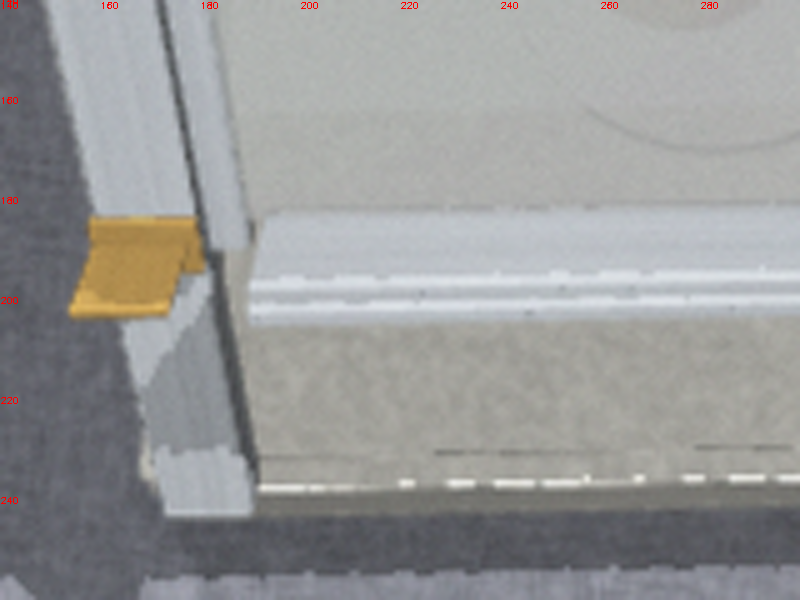

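View pics/sr8.png

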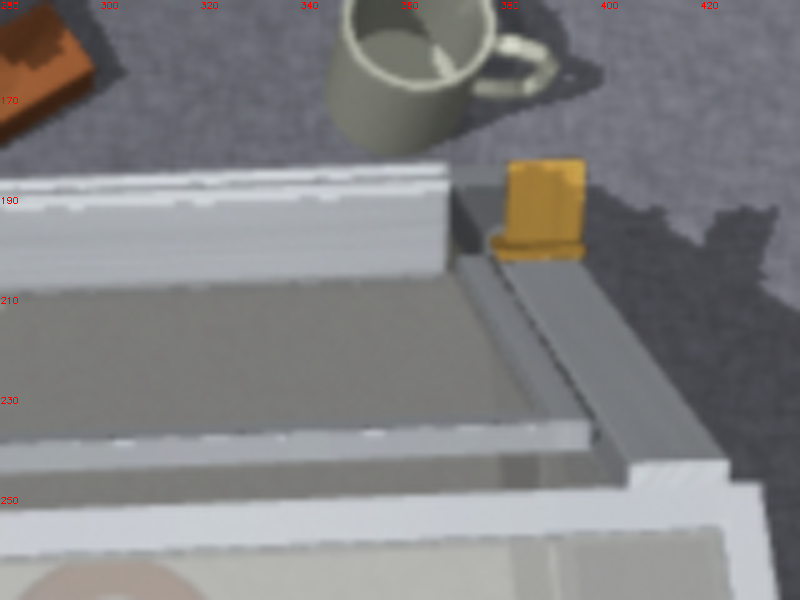

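View pics/top8.png

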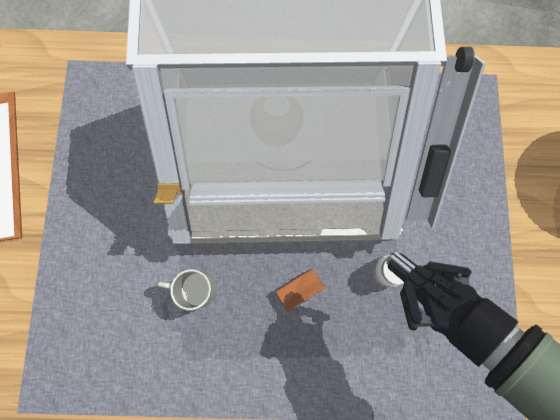

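```bash
python3 -c "
from workcell import *
s=observe(); print(s['clock'],s['force'],abs(s['qd']).max()); print(job_done())"
```

```text
16.225 [-0.44699691  1.10652614  0.83111571] 0.0013983935556406907
the job is handed in; nothing more can be done
None
```

The window is up at the brass clip, the hand is clear, and I handed the job in at about 16.2 s. With the gripper shut and its fingertips under the lip's right half, I pushed the window about 109 mm up the slope. I then lowered the fingers off the lip and backed out.

**Lip height:** the fit to both fixed cameras put the lip about 2 mm below the clip's tongue. A rough comparison straight from the top picture put it about 1.4 mm above. They differ in sign, but both are well inside the 8 mm tolerance. The lip was in the same place in the pictures before and after I took the hand away.

**Clip, jar, mug and block:** their outlines match the start to within a pixel or two where nothing hides them, and the arm was still with no contact force beyond sensor noise. After the push, the network labelled the jar as the clip in the side picture and did not find the vase. I judged the clip and vase by eye in those views, and neither had moved.

**Things that disagreed or ran close:**
- **Fingertip reach:** `tips_ahead` says 25 mm, but all three cameras showed the shut fingertips level with the TCP or about 4 mm behind it. I planned with the camera value, and the push bore it out.
- **Contact force:** I only read forces after each push had stopped, so I never saw the pushing force itself. I take the contact from the lip rising with the fingers.
- **Joint 5:** it ran very close to its lower limit of -1.26 rad during the approach, with a lowest reading of -1.259, and was at -1.01 when I last read it after backing out.

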